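# Load the warming pan with a batch of brass castings

## Task

Warm this batch of cast brass drawer pulls for patina. Slide the dry pan along the hob glass off the double-circle heating ring and centre it on the single-circle rest ring, gather every pull that lies on the bench into the open-ended tray, and with the pan still on the rest ring tip them all out of the tray's mouth into the pan. Then put the empty tray back flat on its cork mat and slide the loaded pan back to the middle of the heating ring: never lift or tip the pan, and leave the other things on the bench where they are.

Things in the scene. Friction and masses are not known exactly. Their poses are not given: they have to be found in the camera images.
- hob: Double ceramic hob, a fixed slab 300 x 530 x 55 mm with a flat smooth black glass top 55 mm above the bench; origin under its centre, its long side along its own y, dials on its front (-x) edge.
- heat_ring: The heating position: three white circles painted on the hob glass, radii 60, 106 and 116 mm (the outer two read as a double circle). No thickness. Origin at its centre on the glass surface. The pan starts here. It may be at the left or the right end of the hob; the two rings' centres are 256 mm apart.
- rest_ring: The rest position at the other end of the hob: one white circle of radius 106 mm with a small cross in its middle. No thickness. Origin at its centre on the glass surface.
- pan: Open aluminium pan, 190 mm across the rim, 160 mm across the base, 48 mm high, floor 4 mm thick, wall 3 mm, about 0.45 kg, standing loose on the glass. Origin at the centre of its underside; z up; its straight handle points along its own -x, roughly towards the robot (within about 25 degrees). Held by the handle it slides on the glass (2 to 7 N).
- pan_grip (a point): Where to grip the pan's handle: 155 mm from the pan's centre. The handle is a black bar 18 mm wide and 12 mm high, centred 43 mm above the pan's underside, from 93 to 227 mm from the pan's centre.
- mat: Fixed cork mat 270 x 190 x 3 mm, the tray's place. Origin under its centre; long side along its own x.
- tray: Steel tray 156 mm long (own x), 122 wide (own y), 0.26 kg, floor 3 mm thick, open at its +x end (the mouth, no lip). Walls 3 mm thick, 34 mm high, the sides only 18 mm high in the last 40 mm before the mouth. A wooden bar handle along each long side. Origin at the centre of its underside; z up. Starts on the mat, empty, mouth towards the hob. Pulls slide out at a tilt of 40 degrees or more.
- tray_grip_a (a point): Centre of the wooden bar handle on the tray's +y side: a straight bar 104 mm along the tray, 10 mm thick (own y) and 18 mm high, from 24 to 42 mm above the tray's underside, 30 mm clear of the side wall, on a bracket near each end (76 mm free between them). This point is 96 mm from the tray's centre line, 33 mm up.
- tray_grip_b (a point): The same handle on the tray's -y side.
- tray_mouth (a point): Middle of the tray's mouth edge, on the top face of the floor: 78 mm along own x from the tray's centre.
- pull0: Cast brass drawer pull, one of three to five alike (absent ones read None): a bar 14 mm wide and 10 mm high joining two round feet of 20 mm diameter and 20 mm height, 72 mm long over all (own x), 90 g; the bar's underside is 10 mm up. Origin at the centre of its underside; starts standing on its feet on the bench.
- pull1: Cast brass drawer pull, one of three to five alike (absent ones read None): a bar 14 mm wide and 10 mm high joining two round feet of 20 mm diameter and 20 mm height, 72 mm long over all (own x), 90 g; the bar's underside is 10 mm up. Origin at the centre of its underside; starts standing on its feet on the bench.
- pull2: Cast brass drawer pull, one of three to five alike (absent ones read None): a bar 14 mm wide and 10 mm high joining two round feet of 20 mm diameter and 20 mm height, 72 mm long over all (own x), 90 g; the bar's underside is 10 mm up. Origin at the centre of its underside; starts standing on its feet on the bench.
- pull3: Cast brass drawer pull, one of three to five alike (absent ones read None): a bar 14 mm wide and 10 mm high joining two round feet of 20 mm diameter and 20 mm height, 72 mm long over all (own x), 90 g; the bar's underside is 10 mm up. Origin at the centre of its underside; starts standing on its feet on the bench.
- pull4: Cast brass drawer pull, one of three to five alike (absent ones read None): a bar 14 mm wide and 10 mm high joining two round feet of 20 mm diameter and 20 mm height, 72 mm long over all (own x), 90 g; the bar's underside is 10 mm up. Origin at the centre of its underside; starts standing on its feet on the bench.
- flux_jar: Bystander: small amber jar, 46 mm across, 55 mm high. Origin under its centre.
- pliers: Bystander: red-handled pliers lying on the bench, 155 mm long.
- hammer: Bystander: hammer, 260 mm long, lying on the bench.
- brush: Bystander: flat brush, 170 mm long, lying on the bench.
Not all that is in view belongs to the job. Leave any green or turquoise look-alike of the pull4 alone.

How it is judged (in metres and radians):
On the way, in this order (a step that is already met when the one before it is completed fails the run):
1. the pan is centred on the rest ring (within 22 mm) and every pull lies in the tray, which stands level on the bench (horizontal distance between pan and rest_ring below 0.022 m and angle between tray's own z axis and vertical below 0.12 rad and height (world z) of tray below 0.02 m and x of pull0 in the frame of tray between -0.09 and 0.09 m and y of pull0 in the frame of tray between -0.065 and 0.065 m and z of pull0 in the frame of tray between -0.005 and 0.05 m and x of pull1 in the frame of tray between -0.09 and 0.09 m and y of pull1 in the frame of tray between -0.065 and 0.065 m and z of pull1 in the frame of tray between -0.005 and 0.05 m and x of pull2 in the frame of tray between -0.09 and 0.09 m and y of pull2 in the frame of tray between -0.065 and 0.065 m and z of pull2 in the frame of tray between -0.005 and 0.05 m and x of pull3 in the frame of tray between -0.09 and 0.09 m and y of pull3 in the frame of tray between -0.065 and 0.065 m and z of pull3 in the frame of tray between -0.005 and 0.05 m and x of pull4 in the frame of tray between -0.09 and 0.09 m and y of pull4 in the frame of tray between -0.065 and 0.065 m and z of pull4 in the frame of tray between -0.005 and 0.05 m), for 0.3 s.
2. the tray is tilted 20 degrees or more with its mouth over the pan (angle between tray's own z axis and vertical above 0.35 rad and horizontal distance between tray_mouth and pan below 0.11 m and height (world z) of tray_mouth above 0.09 m).
3. every pull lies in the pan while it still stands at the rest ring (within 70 mm, so that a knock does not count) (horizontal distance between pan and rest_ring below 0.07 m and horizontal distance between each of pull0, pull1, pull2, pull3, pull4 and pan below 0.092 m and z of pull0 in the frame of pan between -0.005 and 0.06 m and z of pull1 in the frame of pan between -0.005 and 0.06 m and z of pull2 in the frame of pan between -0.005 and 0.06 m and z of pull3 in the frame of pan between -0.005 and 0.06 m and z of pull4 in the frame of pan between -0.005 and 0.06 m), for 0.3 s.
At the end, for the whole second after the job is handed in: The pan stands level and at rest on the glass with its centre within 22 mm of the heating ring's centre, every pull lies in the pan, and the tray lies flat on the cork mat with its centre within 50 mm of the mat's centre; nothing is held (horizontal distance between pan and heat_ring below 0.022 m and angle between each of pan, tray's own z axis and vertical below 0.05 rad and linear speed of each of pan, tray below 0.02 m/s and horizontal distance between tray and mat below 0.05 m and height (world z) of tray below 0.012 m and horizontal distance between each of pull0, pull1, pull2, pull3, pull4 and pan below 0.092 m and z of pull0 in the frame of pan between -0.005 and 0.06 m and z of pull1 in the frame of pan between -0.005 and 0.06 m and z of pull2 in the frame of pan between -0.005 and 0.06 m and z of pull3 in the frame of pan between -0.005 and 0.06 m and z of pull4 in the frame of pan between -0.005 and 0.06 m); the robot touches nothing.
It fails at once if the pan is lifted more than 10 mm off the hob glass (height (world z) of pan above 0.065 m).
It fails at once if the pan falls off the hob (height (world z) of pan below 0.04 m).
It fails at once if the pan is tipped by more than 12 degrees (angle between pan's own z axis and vertical above 0.21 rad).
It fails at once if a bystander is moved by more than 50 mm (distance of any of flux_jar, pliers, hammer, brush from where it was at the start of the episode above 0.05 m).
Of pull0, pull1, pull2, pull3, pull4 only 3 to 5 are there at a start; the rules pass over those that are not, and their reading is None.
At some moment in a run one of pull0, pull1, pull2, pull3, pull4, pan may be knocked a few centimetres aside while the robot is not near it.
It also fails if it takes over 208 s, if anything falls off the work surface, if the arm or the gripper's body presses on something with over 40 N, if the wrist force passes 120 N, or if a joint passes its speed limit or range.

## Robot

A 6-joint arm with a two-finger parallel gripper is mounted at the origin on the work surface. World frame = base frame: x ahead of the robot, y to its left, z up, the work surface at z = 0. Lengths are in mm, angles in rad, forces in N, time in s.
With the tool pointing down it reaches from about 275 to 750 mm from the base axis. Payload 10.2 kg.
Tool frame: the origin (TCP) lies midway between the tips of the shut fingers; the grasp point (between the pads) lies 19 mm behind it; z points along the fingers, y is the line along which they close (so a half turn about z gives the same grasp; the last joint's range is limited). The gripper opens to 85 mm and grips with 20 to 120 N. Pads are 22 mm wide; open, the fingers measure 114 mm over their backs; the gripper's body (76 mm by 85 mm) begins 54 mm behind the grasp point. The pads swing forward as they close: fully open they stand 13 mm farther back than shut.
Start: joints at [0.94, 0.313, 1.498, -0, 1.331, -0.223], TCP at [208.223, 481.948, 198.994] pointing down, gripper open.
Joint ranges: [-2.94, 2.94], [-0.97, 2.17], [0.19, 2.56], [-1.23, 4.37], [0.02, 3.11], [-2.88, 2.88]. Speed limits (rad/s): [2.39, 2.39, 3.01, 3.14, 3.14, 3.14].

## Interface

Orientations are given as a unit quaternion [w, x, y, z].
In Python, from rig import ctrl, capture, camera_info gives the robot as it stands.
- The arm moves only by the tool apply_moves, never from a script. Its argument "targets" is a list of rows, each a list of 3 entries, a list of its own where there are three numbers: the finger opening in mm, from 0 to 85.4, then the shift along the world's x, y, z in mm, then the turn, a rotation vector about the world's x, y, z in degrees. In form: [[grip, [dx, dy, dz], [rx, ry, rz]], ...]. A call has 1 to 20 rows; each row is the pose to reach, as a shift and turn from the pose commanded when the call began; what a row does not reach only later rows make up. A row lasts 1/10 s, in which the tool goes at most 50 mm and 8.59 degrees, less where a joint would pass 70% of its speed; a pose out of reach is approached as far as the arm can. A call with a gripper value outside its range is refused whole. The fingers move at their own pace and stop on an object; "squeeze" is the grip in N (left out, the last holds). Time passes only in rows, so rows that repeat a pose let the fingers close. It gives the time, the measured TCP pose, the force, the opening and the grip force at its end, in the units of the state.
- ctrl.sense(): the state, without advancing time (a new reading comes with each control period).
- capture(name): name is "scene" or "top"; returns (picture, depth): 480x640x3 uint8, blue, green, red; 480x640 float32, mm along the optical axis (not along the pixel's ray), 0 where there is no reading.
- camera_info(name): a dict with "vfov" (degrees; the focal length in pixels is half the picture's height over the tangent of half this angle, whatever the lens; pixels are square), "cx", "cy" (the principal point, pixels), "extrinsics" (4x4, takes a point from camera to world coordinates). Camera axes: x right, y down, z forward; pixel columns grow to the right and rows downward; lengths in mm; the calibration is good to about 2 mm. A picture is of the moment at which its call begins. camera_info takes no time and is no camera call.
- ctrl.finish_job(): hands the job in; it is judged then, once.
The state is a dict: "time_s": time; "joints": joint angles; "dq": joint speeds; "tau": joint torques, N m; "eef_pos": TCP position; "ee_rot": TCP orientation; "force": force on the tool from outside, world axes, zero at the start; "wrist_torque": the same for the moment, N m; "grip_width": opening from 0.0 (shut) to 1.0 (fully open); "grip_force": force on a finger pad.
Only numpy, scipy, OpenCV 4.12 (cv2) and the standard library are available. Lean on these libraries where they do the work, as an engineer would, in place of code of your own. Each camera call takes 0.05 s, during which the arm holds its last target. There are 200 camera calls.

## Working session

There is one attempt and no reset: what is moved stays moved. The work goes in short steps, Python scripts to look and compute and a tool call to move; the robot and the scene stay as the last step left them, time stands still between calls to the robot, and variables do not carry over. Pictures are saved under pics/ and viewed, at most 14 in all, crops included, and the job is handed in when it is done.

Besides the shell and the picture viewer there is one more tool, called after "Request:" by a JSON object that holds its "fn" and its "kwargs". apply_moves: Moves the arm, as the interface text tells. Its arguments: {"type":"object","properties":{"targets":{"type":"array","items":{"type":"array"}},"squeeze":{"type":"number"}},"required":["targets"]}

```bash
ls; mkdir -p pics
cat > h.py <<'E'
import numpy as np, cv2
from rig import ctrl, capture, camera_info
def load(n):
    p,d=capture(n); return p,d,camera_info(n)
def pw(u,v,d,c,z=None):
    f=240/np.tan(np.radians(c["vfov"])/2); E=np.array(c["extrinsics"])
    r=np.array([(u-c["cx"])/f,(v-c["cy"])/f,1.0])
    if z is None:
        return (E@np.append(r*d[int(round(v)),int(round(u))],1))[:3]
    w=E[:3,:3]@r; o=E[:3,3]; return o+w*(z-o[2])/w[2]
E
python3 - <<'E'
from h import *
for n in("top","scene"):
    p,d,c=load(n); cv2.imwrite(f"pics/{n}0.png",p); np.save(f"{n}0.npy",d); print(n,{k:np.round(v,3) if k!="x" else v for k,v in c.items() if not isinstance(v,str)})
print(ctrl.sense())
E
```

```text
pics
top {'vfov': np.float64(56.344), 'cx': np.float64(315.281), 'cy': np.float64(239.737), 'extrinsics': array([[-2.200000e-02, -9.980000e-01,  5.100000e-02,  4.688360e+02],
       [-1.000000e+00,  2.200000e-02, -8.000000e-03, -7.685800e+01],
       [ 7.000000e-03, -5.100000e-02, -9.990000e-01,  1.152653e+03],
       [ 0.000000e+00,  0.000000e+00,  0.000000e+00,  1.000000e+00]])}
scene {'vfov': np.float64(56.325), 'cx': np.float64(325.412), 'cy': np.float64(232.877), 'extrinsics': array([[ 8.730000e-01,  2.920000e-01, -3.900000e-01,  1.016408e+03],
       [ 4.870000e-01, -5.480000e-01,  6.800000e-01, -9.555340e+02],
       [-1.500000e-02, -7.840000e-01, -6.210000e-01,  8.872270e+02],
       [ 0.000000e+00,  0.000000e+00,  0.000000e+00,  1.000000e+00]])}
{'time_s': 0.1, 'joints': array([ 9.39599820e-01,  3.13441345e-01,  1.49833210e+00, -2.47397283e-05,
        1.33101764e+00, -2.23411478e-01]), 'dq': array([-0.00088825, -0.00256206, -0.00090456, -0.00114611, -0.00053942,
        0.00233871]), 'tau': array([ 3.18167899e-03, -4.12896574e+01, -2.60142338e+01, -2.25656099e-04,
        2.98906394e-03,  2.52451935e-05]), 'eef_pos': array([208.06806284, 481.72453271, 198.47904657]), 'ee_rot': array([-2.37392470e-04,  2.02479819e-01,  9.79286252e-01, -5.50317451e-04]), 'force': array([-0.01880398,  0.27342346, -0.34818189]), 'wrist_torque': array([-0.00974597, -0.06130395, -0.0504069 ]), 'grip_force': 0.0, 'grip_width': 1.000781323648625}
```

View pics/top0.png

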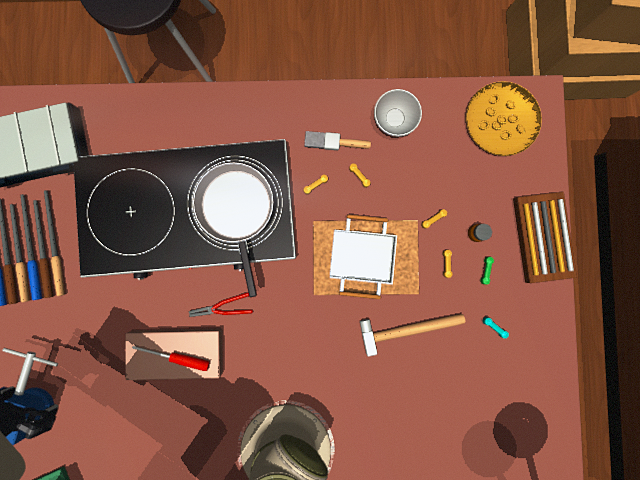

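View pics/scene0.png

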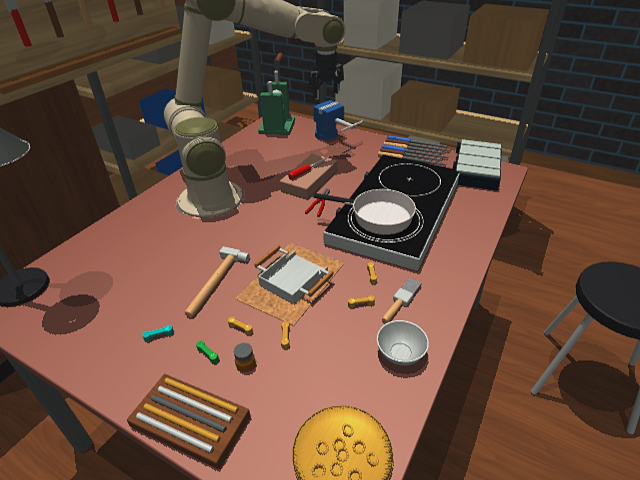

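The top view shows 4 yellow pulls at (316,184), (360,175), (434,218) and (448,263). The look-alikes are green at (488,270) and turquoise at (496,327), and there are yellow rods in the tool box at (545,237). I choose the four yellow ones. The pan is on the double ring at (236,205), the rest ring cross is at (130,211), and the tray is at (363,257).

```bash
cat >> h.py <<'E'
def pulls(p,c,z=20,lo=100,dmin=25):
    hsv=cv2.cvtColor(p,cv2.COLOR_BGR2HSV)
    m=cv2.inRange(hsv,(18,150,120),(32,255,255)); out=[]
    n,l,s,ce=cv2.connectedComponentsWithStats(m)
    for i in range(1,n):
        if 50<s[i,4]<600:
            ys,xs=np.where(l==i)
            w=np.array([pw(x,y,None,c,z)[:2] for x,y in zip(xs,ys)],np.float32)
            (cc,wh,a)=cv2.minAreaRect(w)
            mm=w.mean(0); u,sv,vt=np.linalg.svd(w-mm,full_matrices=False)
            out.append((np.round(ce[i]),np.round(cc,1),np.round(wh),round(np.degrees(np.arctan2(vt[0,1],vt[0,0]))%180,1)))
    return out
E
python3 - <<'E'
from h import *
p=cv2.imread("pics/top0.png"); d=np.load("top0.npy"); c=camera_info("top")
for o in pulls(p,c): print(*o)
for n,u,v in [("bench",330,330),("glass",150,150),("tray floor",363,257),("panfloor",236,205),("mat",325,285),("handle",249,280),("hA",366,218),("hB",360,293)]: print(n,np.round(pw(u,v,d,c)))
# rest ring: corner-ish fit
g=cv2.cvtColor(p,cv2.COLOR_BGR2GRAY)
def fit(u,v,r0,r1,z,th=120):
    a=[]
    for t in np.linspace(0,2*np.pi,180):
        best=None
        ln=[(g[int(round(v+r*np.sin(t))),int(round(u+r*np.cos(t)))],r) for r in np.arange(r0,r1,.5)]
        m=max(ln)
        if m[0]>th: a.append(pw(u+m[1]*np.cos(t),v+m[1]*np.sin(t),None,c,z)[:2])
    a=np.array(a)
    for _ in range(4):
        s=np.linalg.lstsq(np.c_[2*a,np.ones(len(a))],(a**2).sum(1),rcond=None)[0]
        r=np.sqrt(s[2]+s[:2]@s[:2]); e=abs(np.hypot(*(a-s[:2]).T)-r); a=a[e<np.percentile(e,90)]
    return np.round(s[:2],1),round(r,1),len(a)
print("rest",fit(130,211,36,50,55),pw(130,211,None,c,55))
print("heat outer",fit(236,203,43,52,55))
# pan rim from depth
W=np.array([[pw(u,v,d,c) for u in range(170,300)] for v in range(140,305)]).reshape(-1,3)
s=W[(abs(W[:,2]-103)<4)]
(cc,r)=cv2.minEnclosingCircle(s[:,:2].astype(np.float32)); print("rim",cc,r,len(s))
for lo,hi in((92,110),(93,106)):
  q=W[(W[:,2]>lo)&(W[:,2]<hi)]; dist=np.hypot(*(q[:,:2]-cc).T)
  hh=q[(dist>115)]; print("handle",hh.mean(0),len(hh),dist.max())
q=s[np.hypot(*(s[:,:2]-np.median(s[:,:2],0)).T)<105]
cv2.imwrite("pics/c1.png",cv2.resize(p[130:310,290:510],None,fx=3.5,fy=3.3,interpolation=cv2.INTER_CUBIC))
E
```

```text
[360. 175.] [ 690.7 -202.1] [69. 18.] 38.2
[315. 184.] [669.  -89.1] [18. 69.] 122.9
[557. 236.] [ 524.3 -699.5] [182.  12.] 5.7
[531. 239.] [ 517.9 -633.1] [182.  12.] 5.8
[434. 218.] [ 575.  -389.2] [17. 70.] 122.2
[448. 263.] [ 459.3 -418.6] [18. 68.] 178.9
bench [ 297. -118.    1.]
glass [758. 321.  47.]
tray floor [ 480. -207.    3.]
panfloor [614. 107.  60.]
mat [ 411. -108.    3.]
handle [432.  72. 102.]
hA [ 576. -212.   46.]
hB [ 392. -193.   43.]
rest (array([604.9, 366.8]), np.float64(106.5), 108) [605.17147046 367.69806606  55.        ]
heat outer (array([618.4, 105.5]), np.float64(112.0), 106)
rim (551.64794921875, 92.55294036865234) 160.26983642578125 776
handle [594.98934939 110.57275443 100.34553634] 504 160.9076011230447
handle [594.80591403 110.84798512 100.44238705] 469 160.9076011230447
```

View pics/c1.png

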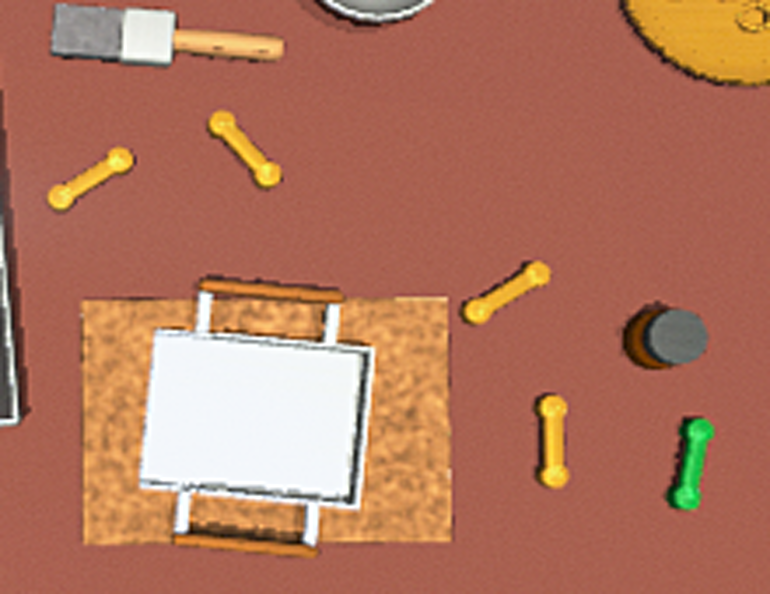

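Crop confirms 4 yellow pulls, all standing. Tray mouth faces left (+y), back wall on the right. Refining pan, ring and tray measurements.

```bash
cat >> h.py <<'E'
def circ(a):
    s=np.linalg.lstsq(np.c_[2*a,np.ones(len(a))],(a**2).sum(1),rcond=None)[0]
    return s[:2],np.sqrt(s[2]+s[:2]@s[:2])
def world(d,c):
    f=240/np.tan(np.radians(c["vfov"])/2); E=np.array(c["extrinsics"])
    v,u=np.mgrid[0:480,0:640]; r=np.stack([(u-c["cx"])/f*d,(v-c["cy"])/f*d,d],-1)
    return r@E[:3,:3].T+E[:3,3]
def pan(d,c,near):
    W=world(d,c); q=W[(W[...,2]>92)&(W[...,2]<112)&(np.hypot(W[...,0]-near[0],W[...,1]-near[1])<300)][:,:2]
    rng=np.random.default_rng(0); best=(0,)
    for _ in range(1500):
        s,r=circ(q[rng.choice(len(q),3,False)])
        if abs(r-93.5)<4:
            k=abs(np.hypot(*(q-s).T)-r)<2.5
            if k.sum()>best[0]: best=(k.sum(),k)
    s,r=circ(q[best[1]]); D=np.hypot(*(q-s).T)
    h=q[(D>115)&(D<235)]; m=h.mean(0); u=np.linalg.svd(h-m,full_matrices=False)[2][0]
    u*=np.sign(u@(m-s)); g=m+u*(155-np.hypot(*(m-s)))
    return dict(c=np.round(s,1),r=round(r,1),n=best[0],ang=round(np.degrees(np.arctan2(u[1],u[0])),1),chord=np.round(np.degrees(np.arctan2(*(m-s)[::-1])),1),Dmax=D[D<240].max(),grip=np.round(g,1))
def tray(d,c,near=(480,-207)):
    W=world(d,c); q=W[(W[...,2]>32)&(W[...,2]<60)&(np.hypot(W[...,0]-near[0],W[...,1]-near[1])<140)]
    return q
E
python3 - <<'E'
from h import *
p=cv2.imread("pics/top0.png"); d=np.load("top0.npy"); c=camera_info("top")
print(pan(d,c,(614,107)))
for k,v in {"hob":[(80,275),(297,259),(287,140),(77,157)]}.items():
    q=np.array([pw(*x,None,c,55)[:2] for x in v]); print(np.round(q),q.mean(0), np.degrees(np.arctan2(*(q[0]-q[1])[::-1])))
q=tray(d,c); print(len(q)); (cc,wh,a)=cv2.minAreaRect(q[:,:2].astype(np.float32)); print(cc,wh,a)
# handles by colour
for v0,v1,u0,u1 in((212,226,340,392),(288,300,335,385)):
    hs=cv2.cvtColor(p,cv2.COLOR_BGR2HSV)[v0:v1,u0:u1]; W=world(d,c)[v0:v1,u0:u1]
    k=W[...,2]>34; w=W[k]; print(w.mean(0),w.min(0),w.max(0),np.degrees(np.arctan2(*np.linalg.svd(w[:,:2]-w[:,:2].mean(0),full_matrices=False)[2][0][::-1])))
q=np.array([pw(*x,None,c,3)[:2] for x in [(314,221),(418,220),(419,293),(314,294)]]);print("mat",q.mean(0),np.round(q))
E
```

```text
{'c': array([616.1, 106.7]), 'r': np.float64(91.6), 'n': np.int64(542), 'ang': np.float64(-169.0), 'chord': np.float64(-168.8), 'Dmax': np.float64(226.87958477124232), 'grip': array([464.1,  76.4])}
[[451. 489.]
 [479. -40.]
 [774. -21.]
 [742. 498.]] [611.35739582 231.73119604] 92.96373783464486
691
(480.80401611328125, -217.82858276367188) (130.1195068359375, 202.2342529296875) 82.73393249511719
[ 572.84384808 -208.58939018   73.78129244] [ 468.83629167 -267.42962315   34.06959611] [ 587.8758218   -76.85765096 1152.65260037] -75.73573998356206
[ 390.06679818 -192.59351665   58.81131298] [ 377.75672751 -243.59061315   34.05622281] [ 468.83629167  -76.85765096 1152.65260037] 78.46371079136327
mat [ 480.65611448 -215.63849816] [[ 576.  -84.]
 [ 573. -352.]
 [ 385. -348.]
 [ 389.  -79.]]
```

Request:
{"fn": "apply_moves", "kwargs": {"targets": [[50,[60,-95,0],[0,0,8]],[50,[120,-190,0],[0,0,16]],[50,[180,-285,0],[0,0,24]],[50,[220,-350,0],[0,0,30]],[50,[256,-405,0],[0,0,34.4]],[50,[256,-405,0],[0,0,34.4]],[50,[256,-405,0],[0,0,34.4]],[50,[256,-405,0],[0,0,34.4]],[50,[256,-405,0],[0,0,34.4]],[50,[256,-405,0],[0,0,34.4]],[50,[256,-405,0],[0,0,34.4]],[50,[256,-405,0],[0,0,34.4]],[50,[256,-405,-40],[0,0,34.4]],[50,[256,-405,-40],[0,0,34.4]]]}}

```text
time_s: 1.5
eef_pos: [461.3, 78.3, 155.7]
ee_rot: [-0.004, -0.097, 0.995, 0.001]
force: [-0.3, 0.3, 0.3]
grip_width: 0.586
grip_force: 0.0
```

```bash
cat >> h.py <<'E'
def st():
    s=ctrl.sense(); R=s["ee_rot"]; 
    print("t",round(s["time_s"],1),"pos",np.round(s["eef_pos"],1),"j",np.round(s["joints"],3),"F",np.round(s["force"],1),"gw",round(s["grip_width"]*85,1),"gf",round(s["grip_force"],1),"q",np.round(R,3),"yaw",round(np.degrees(2*np.arctan2(R[2],R[1]))-90,1))
    open("log.txt","a").write(repr((list(s["joints"]),list(s["eef_pos"]),list(R)))+"\n")
E
python3 - <<'E'
from h import *
st()
p,d,c=load("top"); print(pan(d,c,(614,107)))
E
```

```text
t 1.5 pos [461.3  78.3 155.7] j [-0.083  0.233  1.721  0.     1.195 -1.848] F [-0.3  0.3  0.3] gw 49.8 gf 0.0 q [-0.004 -0.097  0.995  0.001] yaw 101.1
{'c': array([615.9, 106.7]), 'r': np.float64(91.7), 'n': np.int64(548), 'ang': np.float64(177.2), 'chord': np.float64(-167.5), 'Dmax': np.float64(226.57124249549457), 'grip': array([466. ,  56.5])}
```

Request:
{"fn": "apply_moves", "kwargs": {"targets": [[50,[0,0,-30],[0,0,0]],[50,[0,0,-60],[0,0,0]],[50,[0,0,-80],[0,0,0]],[50,[0,0,-80],[0,0,0]],[50,[0,0,-80],[0,0,0]],[50,[0,0,-80],[0,0,0]],[0,[0,0,-80],[0,0,0]],[0,[0,0,-80],[0,0,0]],[0,[0,0,-80],[0,0,0]],[0,[0,0,-80],[0,0,0]],[0,[0,0,-80],[0,0,0]],[0,[0,0,-80],[0,0,0]],[0,[0,0,-80],[0,0,0]],[0,[0,0,-80],[0,0,0]],[0,[0,0,-80],[0,0,0]],[0,[0,0,-80],[0,0,0]]], "squeeze": 60}}

```text
time_s: 3.15
eef_pos: [464.2, 77.0, 79.0]
ee_rot: [-0.0, -0.096, 0.995, -0.0]
force: [0.0, -0.2, 0.2]
grip_width: -0.003
grip_force: 0.0
```

Run:
```python
from h import *
st()
```

```text
t 3.1 pos [464.2  77.   79. ] j [-0.085  0.334  1.813 -0.     0.994 -1.849] F [ 0.  -0.2  0.2] gw -0.2 gf 0.0 q [-0.    -0.096  0.995 -0.   ] yaw 101.0
```

Run:
```python
from h import *
p,d,c=load("scene"); p2,d2,c2=load("top"); print(pan(d2,c2,(614,107)))
a=cv2.resize(p[150:270,280:440],None,fx=4,fy=4,interpolation=cv2.INTER_CUBIC)[:,:400*2]
cv2.imwrite("pics/s2.png",a)
```

```text
h.py:39: RuntimeWarning: Mean of empty slice.
  h=q[(D>115)&(D<235)]; m=h.mean(0); u=np.linalg.svd(h-m,full_matrices=False)[2][0]
  ret = um.true_divide(
Traceback (most recent call last):
  File "h.py", line 39, in pan
    h=q[(D>115)&(D<235)]; m=h.mean(0); u=np.linalg.svd(h-m,full_matrices=False)[2][0]
                                         ~~~~~~~~~~~~~~~~~~~~~~~~~~~~~~~~~~~~~~~~~^^^
IndexError: index 0 is out of bounds for axis 0 with size 0
```

Run:
```python
from h import *
p,d,c=load("scene"); p2,d2,c2=load("top")
cv2.imwrite("pics/t2.png",p2)
a=cv2.resize(p[100:280,270:470],None,fx=2,fy=2,interpolation=cv2.INTER_CUBIC)
b=cv2.resize(p2[130:310,70:270],None,fx=2,fy=2,interpolation=cv2.INTER_CUBIC)
cv2.imwrite("pics/s2.png",np.hstack([a,b]))
```

```text
(no output)
```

View pics/s2.png

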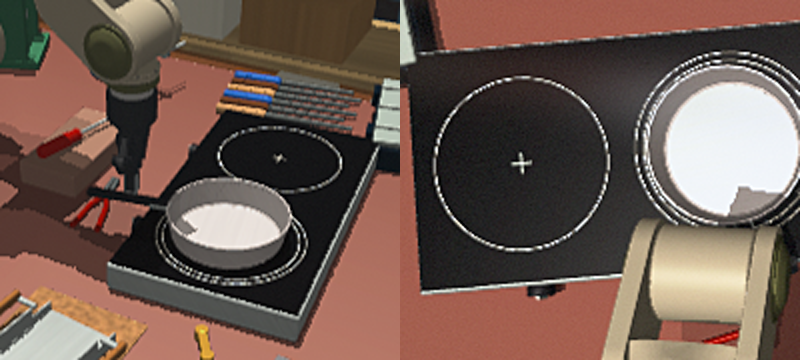

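Run:
```python
from h import *
p,d,c=load("scene")
a=cv2.imread("pics/scene0.png")
for n in((313,195),(333,199),(350,203)): print(n,pw(*n,None,c,100),pw(*n,d,c))
cv2.imwrite("pics/s3.png",np.hstack([cv2.resize(x[170:250,300:400],None,fx=4,fy=5) for x in(a,p)]))
W=world(d,c)
k=(abs(W[...,2]-102)<5)&(W[...,0]<535)&(W[...,0]>350)&(abs(W[...,1]-80)<80)&(p.max(-1)<60)
q=W[k]; print(len(q),q.mean(0)); 
for x in range(380,530,15):
  s=q[abs(q[:,0]-x)<7]; print(x,len(s),s[:,1].min() if len(s) else 0,s[:,1].max() if len(s) else 0)
```

```text
(313, 195) [393.06774863  58.05941796 100.        ] [395.24955487  54.51165566 102.75543944]
(333, 199) [459.83951687  67.82865953 100.        ] [459.81476742  67.87416633  99.96499365]
(350, 203) [516.64482051  73.00972866 100.        ] [514.38875222  77.65285414  96.44624243]
156 [457.81003598  70.29488227 102.7657021 ]
380 0 0 0
395 10 50.855013437032426 67.58064437186079
410 19 51.756893197270756 67.51899482714828
425 16 58.11542884476955 73.94174647528541
440 16 59.58773048021044 75.30755073907142
455 18 61.63984661146878 78.58396165038141
470 17 64.4772291227996 80.60987168416875
485 18 66.16965339795604 80.98743459750165
500 14 71.45170072284702 84.4095305002005
515 17 76.46380727420649 93.70669366257096
```

View pics/s3.png

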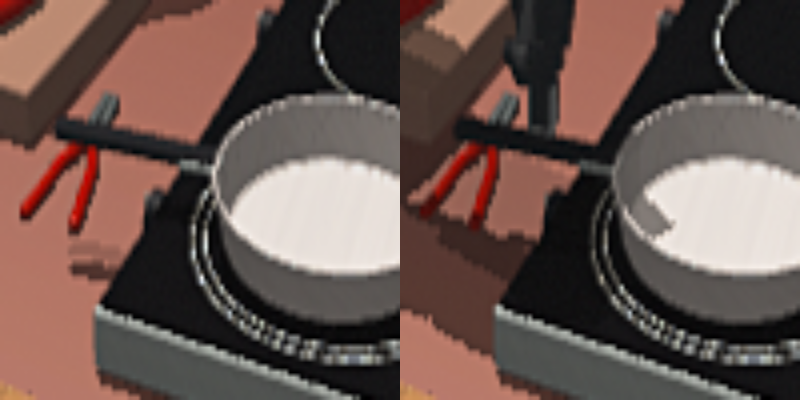

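Run:
```python
from h import *
p,d,c=load("scene"); W=world(d,c)
for v in range(176,206,2):
  print(v,[tuple(np.round(W[v,u]).astype(int))+(int(p[v,u].max()),) for u in (331,334,337,340)])
```

```text
176 [(np.int64(476), np.int64(27), np.int64(210), 47), (np.int64(473), np.int64(50), np.int64(197), 26), (np.int64(479), np.int64(58), np.int64(194), 30), (np.int64(482), np.int64(72), np.int64(187), 27)]
178 [(np.int64(478), np.int64(22), np.int64(206), 43), (np.int64(480), np.int64(37), np.int64(199), 34), (np.int64(475), np.int64(66), np.int64(181), 27), (np.int64(483), np.int64(70), np.int64(182), 24)]
180 [(np.int64(480), np.int64(19), np.int64(202), 47), (np.int64(487), np.int64(25), np.int64(200), 27), (np.int64(477), np.int64(63), np.int64(177), 28), (np.int64(476), np.int64(84), np.int64(165), 40)]
182 [(np.int64(479), np.int64(21), np.int64(193), 34), (np.int64(486), np.int64(26), np.int64(193), 28), (np.int64(476), np.int64(63), np.int64(169), 28), (np.int64(478), np.int64(80), np.int64(160), 35)]
184 [(np.int64(473), np.int64(32), np.int64(179), 30), (np.int64(483), np.int64(32), np.int64(182), 27), (np.int64(481), np.int64(55), np.int64(168), 27), (np.int64(363), np.int64(301), np.int64(-3), 163)]
186 [(np.int64(464), np.int64(48), np.int64(160), 22), (np.int64(475), np.
[... 1276 characters left out ...]
2), np.int64(72), np.int64(105), 19), (np.int64(478), np.int64(81), np.int64(102), 16)]
200 [(np.int64(456), np.int64(61), np.int64(99), 38), (np.int64(463), np.int64(68), np.int64(97), 15), (np.int64(473), np.int64(69), np.int64(100), 19), (np.int64(480), np.int64(76), np.int64(98), 23)]
202 [(np.int64(393), np.int64(176), np.int64(2), 154), (np.int64(401), np.int64(182), np.int64(0), 149), (np.int64(411), np.int64(186), np.int64(1), 161), (np.int64(422), np.int64(188), np.int64(4), 118)]
204 [(np.int64(398), np.int64(166), np.int64(1), 149), (np.int64(408), np.int64(170), np.int64(2), 149), (np.int64(418), np.int64(173), np.int64(3), 147), (np.int64(425), np.int64(183), np.int64(-1), 163)]
```

Request:
{"fn": "apply_moves", "kwargs": {"targets": [[60,[0,0,0],[0,0,0]],[60,[0,0,0],[0,0,0]],[60,[0,0,0],[0,0,0]],[60,[0,0,0],[0,0,0]],[60,[0,0,0],[0,0,0]]]}}

```text
time_s: 3.95
eef_pos: [464.2, 76.9, 79.0]
ee_rot: [0.0, -0.096, 0.995, -0.0]
force: [0.3, -0.5, 0.9]
grip_width: 0.705
grip_force: 0.0
```

Run:
```python
from h import *
st()
p,d,c=load("scene")
cv2.imwrite("pics/s4.png",cv2.resize(p[150:220,290:380],None,fx=8,fy=8,interpolation=cv2.INTER_CUBIC))
```

```text
t 4.0 pos [464.2  76.9  79. ] j [-0.085  0.334  1.813 -0.     0.994 -1.849] F [ 0.3 -0.5  0.9] gw 59.9 gf 0.0 q [ 0.    -0.096  0.995 -0.   ] yaw 101.0
```

View pics/s4.png

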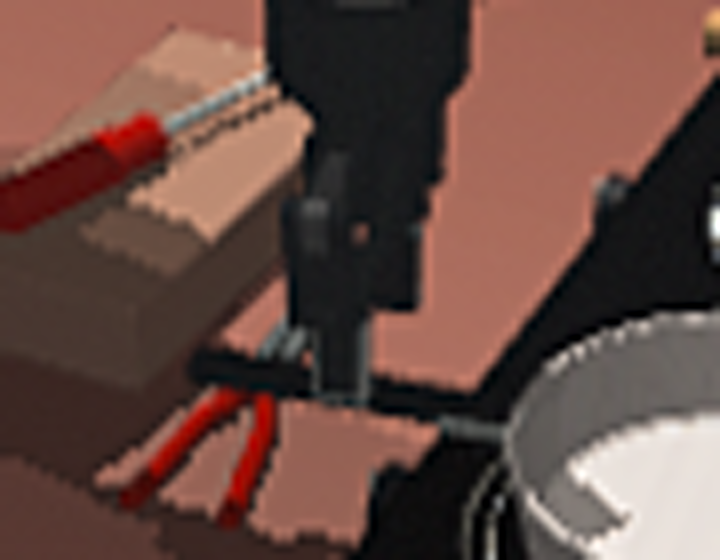

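Request:
{"fn": "apply_moves", "kwargs": {"targets": [[30,[0,-5,0],[0,0,0]],[30,[0,-5,0],[0,0,0]],[30,[0,-5,0],[0,0,0]],[24,[0,-5,0],[0,0,0]],[14,[0,-5,0],[0,0,0]],[14,[0,-5,0],[0,0,0]],[14,[0,-5,0],[0,0,0]],[14,[0,-5,0],[0,0,0]]], "squeeze": 60}}

```text
time_s: 4.8
eef_pos: [464.2, 72.0, 79.0]
ee_rot: [0.0, -0.096, 0.995, -0.0]
force: [-1.1, -0.1, 0.1]
grip_width: 0.165
grip_force: 0.0
```

Run:
```python
from h import *
st()
p,d,c=load("scene")
cv2.imwrite("pics/s5.png",cv2.resize(p[150:220,290:380],None,fx=8,fy=8,interpolation=cv2.INTER_CUBIC))
```

```text
t 4.8 pos [464.2  72.   79. ] j [-0.096  0.333  1.815  0.     0.994 -1.86 ] F [-1.1 -0.1  0.1] gw 14.0 gf 0.0 q [ 0.    -0.096  0.995 -0.   ] yaw 101.0
```

View pics/s5.png

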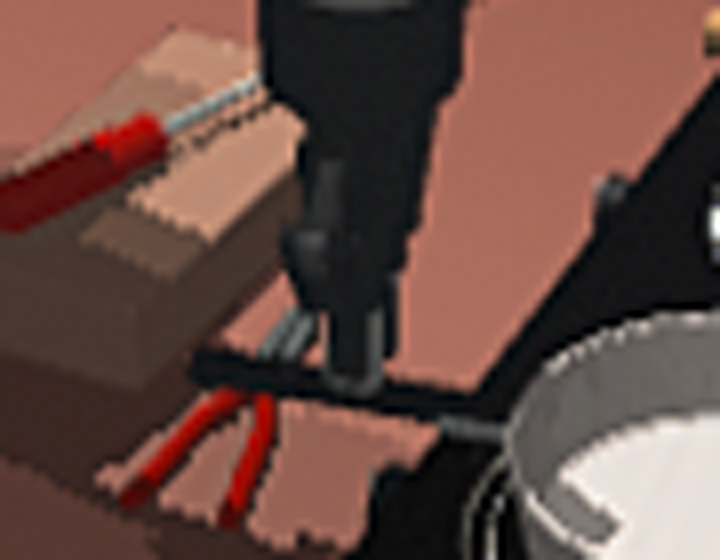

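The open finger tips appear about 24 mm higher than the reading implies (the shut fingers seem to ride just above the handle). I'll open, lower in small steps while watching the force, and close.

Request:
{"fn": "apply_moves", "kwargs": {"targets": [[50,[0,0,0],[0,0,0]],[50,[0,0,0],[0,0,0]],[50,[0,0,0],[0,0,0]],[50,[0,0,0],[0,0,0]],[50,[0,0,-3],[0,0,0]],[50,[0,0,-6],[0,0,0]],[50,[0,0,-10],[0,0,0]],[50,[0,0,-10],[0,0,0]],[12,[0,0,-10],[0,0,0]],[12,[0,0,-10],[0,0,0]],[12,[0,0,-10],[0,0,0]],[12,[0,0,-10],[0,0,0]],[12,[0,0,-10],[0,0,0]]], "squeeze": 40}}

```text
time_s: 6.15
eef_pos: [464.3, 72.1, 69.2]
ee_rot: [0.0, -0.096, 0.995, 0.0]
force: [-1.2, 1.9, 3.0]
grip_width: 0.187
grip_force: 39.1
```

Run:
```python
from h import *
st()
p,d,c=load("scene")
cv2.imwrite("pics/s6.png",cv2.resize(p[150:220,290:380],None,fx=8,fy=8,interpolation=cv2.INTER_CUBIC))
```

```text
t 6.2 pos [464.3  72.1  69.2] j [-0.096  0.348  1.825  0.     0.969 -1.86 ] F [-1.2  1.9  3. ] gw 15.9 gf 39.1 q [ 0.    -0.096  0.995  0.   ] yaw 101.0
```

Request:
{"fn": "apply_moves", "kwargs": {"targets": [[50,[0,0,0],[0,0,0]],[50,[0,0,0],[0,0,0]],[50,[0,0,0],[0,0,0]],[50,[0,0,-3],[0,0,0]],[50,[0,0,-6],[0,0,0]],[50,[0,0,-10],[0,0,0]],[50,[0,0,-10],[0,0,0]],[12,[0,0,-10],[0,0,0]],[12,[0,0,-10],[0,0,0]],[12,[0,0,-10],[0,0,0]],[12,[0,0,-10],[0,0,0]],[12,[0,0,-10],[0,0,0]]], "squeeze": 40}}

```text
time_s: 7.4
eef_pos: [464.3, 72.1, 59.2]
ee_rot: [0.0, -0.096, 0.995, 0.0]
force: [0.1, 2.8, 3.4]
grip_width: 0.199
grip_force: 38.9
```

Run:
```python
from h import *
st()
p,d,c=load("scene")
W=world(d,c); 
cv2.imwrite("pics/s6.png",cv2.resize(p[150:220,290:380],None,fx=8,fy=8,interpolation=cv2.INTER_CUBIC))
```

```text
t 7.4 pos [464.3  72.1  59.2] j [-0.096  0.364  1.834  0.     0.944 -1.86 ] F [0.1 2.8 3.4] gw 16.9 gf 38.9 q [ 0.    -0.096  0.995  0.   ] yaw 101.0
```

View pics/s6.png

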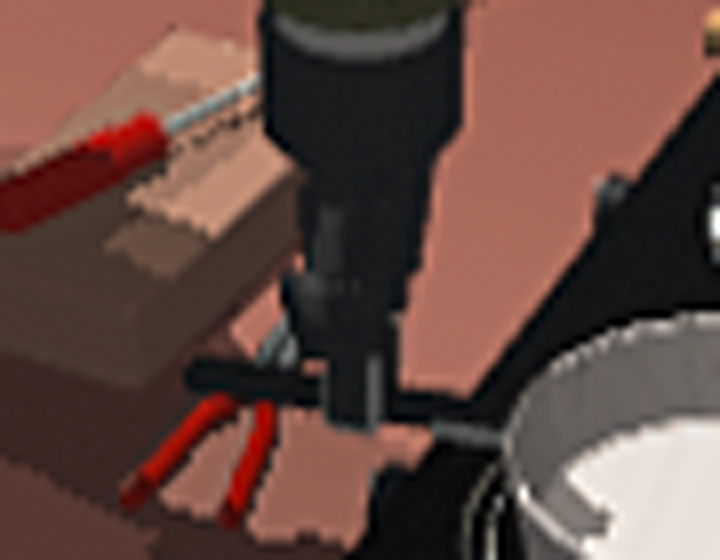

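Request:
{"fn": "apply_moves", "kwargs": {"targets": [[12,[0,5,0],[0,0,0]],[12,[0,15,0],[0,0,0]],[12,[-1,30,0],[0,0,0]],[12,[-2,47,0],[0,0,0]],[12,[-3,64,0],[0,0,0]],[12,[-4,81,0],[0,0,0]],[12,[-4,98,0],[0,0,0]],[12,[-5,115,0],[0,0,0]],[12,[-6,132,0],[0,0,0]],[12,[-6,149,0],[0,0,0]],[12,[-7,166,0],[0,0,0]],[12,[-8,183,0],[0,0,0]],[12,[-9,200,0],[0,0,0]],[12,[-9,217,0],[0,0,0]],[12,[-10,234,0],[0,0,0]],[12,[-11,248,0],[0,0,0]],[12,[-11,256,0],[0,0,0]],[12,[-11,260,0],[0,0,0]],[12,[-11,260,0],[0,0,0]],[12,[-11,260,0],[0,0,0]]], "squeeze": 60}}

```text
time_s: 9.45
eef_pos: [453.3, 332.2, 59.1]
ee_rot: [0.0, -0.096, 0.995, 0.0]
force: [-0.5, 1.5, 5.3]
grip_width: 0.19
grip_force: 63.6
```

```bash
sed -i 's/    h=q\[(D>115)/    if ((D>115)\&(D<235)).sum()<20: return dict(c=np.round(s,1),r=round(r,1),n=best[0])\n    h=q[(D>115)/' h.py
cat >> h.py <<'E'
def rimfit(p,c,uv,r0,r1,z,th=110):
    g=cv2.cvtColor(p,cv2.COLOR_BGR2GRAY); u,v=uv; a=[]
    for t in np.linspace(0,2*np.pi,240):
        m=max((g[int(round(v+r*np.sin(t))),int(round(u+r*np.cos(t)))],r) for r in np.arange(r0,r1,.5))
        if m[0]>th: a.append(pw(u+m[1]*np.cos(t),v+m[1]*np.sin(t),None,c,z)[:2])
    a=np.array(a)
    for _ in range(5):
        s,r=circ(a); e=abs(np.hypot(*(a-s).T)-r); a=a[e<=np.percentile(e,90)]
    return np.round(s,1),round(r,1),len(a)
E
python3 - <<'E'
from h import *
st()
p,d,c=load("top"); cv2.imwrite("pics/t3.png",p)
print(pan(d,c,(605,367)))
print("60",rimfit(p,c,(236,205),20,31,55),"outer",rimfit(p,c,(236,205),46,54,55),"106",rimfit(p,c,(236,205),40,46,55))
E
```

```text
t 9.4 pos [453.3 332.2  59.1] j [ 4.240e-01  5.370e-01  1.556e+00  1.000e-03  1.049e+00 -1.340e+00] F [-0.5  1.5  5.3] gw 16.2 gf 63.6 q [ 0.    -0.096  0.995  0.   ] yaw 101.0
{'c': array([605.5, 363.7]), 'r': np.float64(92.1), 'n': np.int64(556), 'ang': np.float64(-168.8), 'chord': np.float64(-167.6), 'Dmax': np.float64(226.2429322369226), 'grip': array([454.2, 330.1])}
60 (array([622., 111.]), np.float64(60.4), 136) outer (array([620.9, 110.5]), np.float64(116.8), 94) 106 (array([616. , 108.4]), np.float64(110.4), 128)
```

View pics/t3.png

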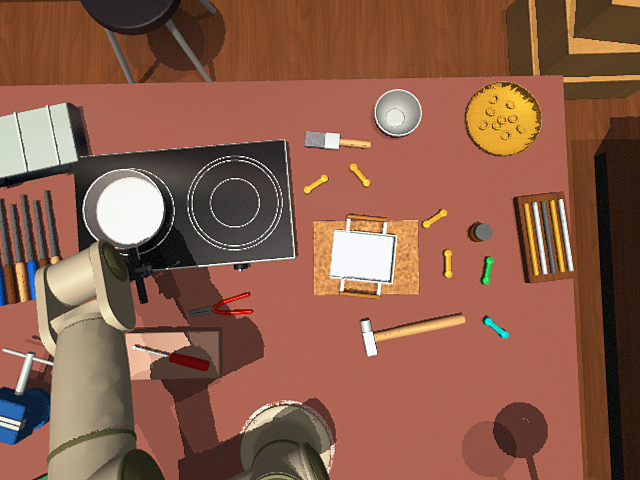

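Pan is on the rest ring, centred within 4 mm. The empty heat ring is now visible at (236,203), centre (621.5,110.7). Releasing and going to the first pull.

Request:
{"fn": "apply_moves", "kwargs": {"targets": [[50,[0,0,0],[0,0,0]],[50,[0,0,0],[0,0,0]],[50,[0,0,0],[0,0,0]],[50,[0,0,40],[0,0,0]],[50,[0,0,80],[0,0,0]],[50,[0,0,110],[0,0,0]],[50,[20,-40,110],[0,0,-8]],[50,[43,-84,110],[0,0,-16]],[50,[65,-126,110],[0,0,-24]],[50,[86,-168,110],[0,0,-32]],[50,[108,-210,110],[0,0,-40]],[50,[130,-252,110],[0,0,-48]],[50,[151,-295,110],[0,0,-56]],[50,[172,-337,110],[0,0,-64]],[50,[194,-379,110],[0,0,-68.1]],[50,[216,-421,80],[0,0,-68.1]],[50,[216,-421,40],[0,0,-68.1]],[50,[216,-421,0],[0,0,-68.1]],[50,[216,-421,0],[0,0,-68.1]],[50,[216,-421,0],[0,0,-68.1]]]}}

```text
time_s: 11.5
eef_pos: [669.5, -89.0, 60.0]
ee_rot: [0.0, 0.478, 0.879, 0.0]
force: [-0.1, 0.1, 0.2]
grip_width: 0.586
grip_force: 0.0
```

Run:
```python
from h import *
st()
p,d,c=load("top"); print(pan(d,c,(605,367)))
for o in pulls(p,c): print(*o)
p,d,c=load("scene")
cv2.imwrite("pics/s7.png",cv2.resize(p[190:310,310:430],None,fx=5,fy=5,interpolation=cv2.INTER_CUBIC))
```

```text
t 11.5 pos [669.5 -89.   60. ] j [-0.305  0.765  1.149  0.     1.228 -0.88 ] F [-0.1  0.1  0.2] gw 49.8 gf 0.0 q [0.    0.478 0.879 0.   ] yaw 32.9
{'c': array([605.7, 363.8]), 'r': np.float64(92.0), 'n': np.int64(580), 'ang': np.float64(-167.9), 'chord': np.float64(-167.6), 'Dmax': np.float64(200.55693907700234), 'grip': array([454.3, 330.6])}
[361. 176.] [ 688.6 -203.7] [64. 17.] 36.7
[557. 236.] [ 524.3 -699.6] [182.  11.] 5.7
[531. 239.] [ 517.9 -633.2] [182.  12.] 5.8
[434. 218.] [ 575.  -389.2] [17. 70.] 121.8
[448. 263.] [ 459.3 -418.6] [18. 68.] 179.1
```

View pics/s7.png

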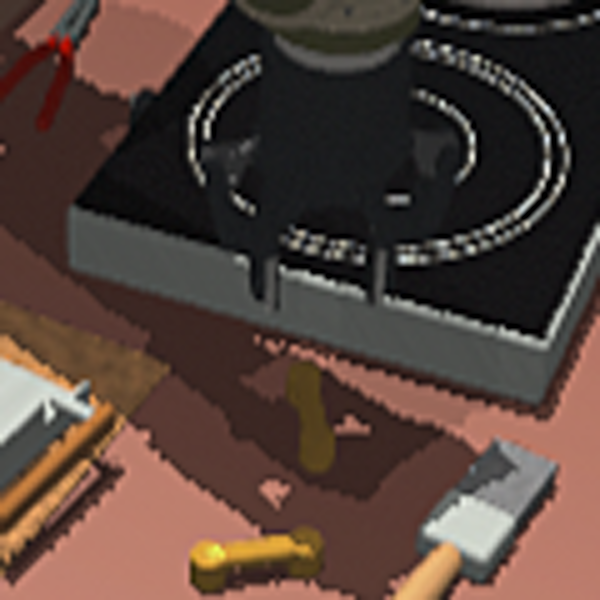

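Run:
```python
from h import *
c=camera_info("scene")
for z in range(50,120,8): print(z,np.round(pw(374.8,250.6,None,c,z)),np.round(pw(372.4,273,None,c,z-50+15)))
```

```text
50 [655. -42.  50.] [674. -96.  15.]
58 [658. -51.  58.] [ 677. -104.   23.]
66 [662. -60.  66.] [ 680. -112.   31.]
74 [665. -69.  74.] [ 683. -119.   39.]
82 [669. -77.  82.] [ 686. -127.   47.]
90 [672. -86.  90.] [ 689. -135.   55.]
98 [676. -95.  98.] [ 692. -143.   63.]
106 [ 679. -104.  106.] [ 696. -151.   71.]
114 [ 683. -112.  114.] [ 699. -159.   79.]
```

Request:
{"fn": "apply_moves", "kwargs": {"targets": [[45,[0,0,-30],[0,0,0]],[45,[0,0,-50],[0,0,0]],[45,[0,0,-60],[0,0,0]],[45,[0,0,-67],[0,0,0]],[45,[0,0,-72],[0,0,0]],[45,[0,0,-72],[0,0,0]],[45,[0,0,-72],[0,0,0]],[6,[0,0,-72],[0,0,0]],[6,[0,0,-72],[0,0,0]],[6,[0,0,-72],[0,0,0]],[6,[0,0,-72],[0,0,0]],[6,[0,0,-72],[0,0,0]],[6,[0,0,-72],[0,0,0]]], "squeeze": 50}}

```text
time_s: 12.9
eef_pos: [670.5, -89.9, -10.4]
ee_rot: [0.002, 0.478, 0.879, 0.0]
force: [-3.4, -1.3, 12.9]
grip_width: 0.069
grip_force: 5.9
```

Run:
```python
from h import *
st()
```

```text
t 12.9 pos [670.5 -89.9 -10.4] j [-3.060e-01  8.460e-01  1.195e+00 -1.000e-03  1.096e+00 -8.800e-01] F [-3.4 -1.3 12.9] gw 5.9 gf 5.9 q [0.002 0.478 0.879 0.   ] yaw 32.9
```

Request:
{"fn": "apply_moves", "kwargs": {"targets": [[6,[0,0,10],[0,0,0]],[6,[0,0,25],[0,0,0]],[50,[0,0,25],[0,0,0]],[50,[0,0,25],[0,0,0]],[50,[0,0,25],[0,0,0]],[50,[0,0,25],[0,0,0]],[50,[0,0,5],[0,0,0]],[50,[0,0,-6],[0,0,0]],[50,[0,0,-10],[0,0,0]],[50,[0,0,-12],[0,0,0]],[50,[0,0,-12],[0,0,0]],[6,[0,0,-12],[0,0,0]],[6,[0,0,-12],[0,0,0]],[6,[0,0,-12],[0,0,0]],[6,[0,0,-12],[0,0,0]],[6,[0,0,-12],[0,0,0]],[6,[0,0,-12],[0,0,0]]], "squeeze": 50}}

```text
time_s: 14.6
eef_pos: [669.6, -89.1, -24.3]
ee_rot: [0.001, 0.478, 0.879, 0.0]
force: [-0.1, 0.5, 5.9]
grip_width: 0.145
grip_force: 50.7
```

Run:
```python
from h import *
st()
```

```text
t 14.6 pos [669.6 -89.1 -24.3] j [-0.305  0.864  1.201  0.     1.075 -0.88 ] F [-0.1  0.5  5.9] gw 12.3 gf 50.7 q [0.001 0.478 0.879 0.   ] yaw 32.9
```

Run:
```python
from h import *
c=camera_info("top")
P=lambda u,v,z:pw(u,v,None,c,z)[:2]
b=[P(396.3,236.1,37),P(391.4,283.6,37)]; m=[P(334.3,230,20),P(330,277.6,20)]
B=[P(347.1,216.1,45),P(387.7,220,45)]; A=[P(340,294,45),P(380.6,297,45)]
print(np.round([b,m,B,A],1).tolist())
x=np.mean(m,0)-np.mean(b,0); print("len",np.hypot(*x),"ang",np.degrees(np.arctan2(*x[::-1])),"centre",np.mean(b+m,0))
h=np.mean(B,0)-np.mean(A,0); print("hd",np.hypot(*h),np.degrees(np.arctan2(*h[::-1]))+90,"centre",np.mean(A+B,0),"A",np.mean(A,0),"B",np.mean(B,0))
```

```text
[[[530.4, -287.9], [412.6, -272.1]], [[550.2, -134.3], [430.2, -120.6]], [[582.3, -165.7], [570.5, -266.3]], [[390.3, -143.3], [380.7, -243.1]]]
len 153.67249976982256 ang 83.00240897449984 centre [ 480.86378347 -203.74288968]
hd 192.2435836974923 83.18717254199629 centre [ 480.96170102 -204.58911403] A [ 385.51862757 -193.18654422] B [ 576.40477448 -215.99168383]
```

Request:
{"fn": "apply_moves", "kwargs": {"targets": [[6,[0,0,40],[0,0,0]],[6,[0,0,90],[0,0,0]],[6,[-28,-23,104],[0,0,7]],[6,[-55,-46,104],[0,0,14]],[6,[-83,-69,104],[0,0,21]],[6,[-111,-91,104],[0,0,29]],[6,[-138,-114,104],[0,0,36]],[6,[-166,-137,104],[0,0,43]],[6,[-193.6,-159.8,104],[0,0,50.2]],[6,[-193.6,-159.8,104],[0,0,50.2]],[6,[-193.6,-159.8,60],[0,0,50.2]],[6,[-193.6,-159.8,30],[0,0,50.2]],[6,[-193.6,-159.8,15],[0,0,50.2]],[6,[-193.6,-159.8,9],[0,0,50.2]],[6,[-193.6,-159.8,9],[0,0,50.2]],[26,[-193.6,-159.8,9],[0,0,50.2]],[26,[-193.6,-159.8,9],[0,0,50.2]],[26,[-193.6,-159.8,9],[0,0,50.2]],[26,[-193.6,-159.8,50],[0,0,50.2]],[26,[-193.6,-159.8,94],[0,0,50.2]]]}}

```text
time_s: 16.6
eef_pos: [475.0, -248.4, 69.6]
ee_rot: [-0.001, 0.06, 0.998, 0.001]
force: [0.8, -0.6, 1.2]
grip_width: 0.303
grip_force: 0.0
```

Run:
```python
from h import *
st()
p,d,c=load("scene")
cv2.imwrite("pics/s8.png",cv2.resize(p[220:350,220:420],None,fx=4,fy=4,interpolation=cv2.INTER_CUBIC))
p,d,c=load("top")
for o in pulls(p,c): print(*o)
```

```text
t 16.6 pos [ 475.  -248.4   69.6] j [-0.7    0.475  1.626  0.     1.044 -2.151] F [ 0.8 -0.6  1.2] gw 25.8 gf 0.0 q [-0.001  0.06   0.998  0.001] yaw 83.1
[360. 175.] [ 690.7 -202.1] [69. 18.] 38.5
[557. 236.] [ 524.3 -699.5] [182.  12.] 5.7
[531. 239.] [ 517.9 -633. ] [182.  12.] 5.7
[434. 218.] [ 575.  -389.2] [17. 70.] 122.0
```

View pics/s8.png

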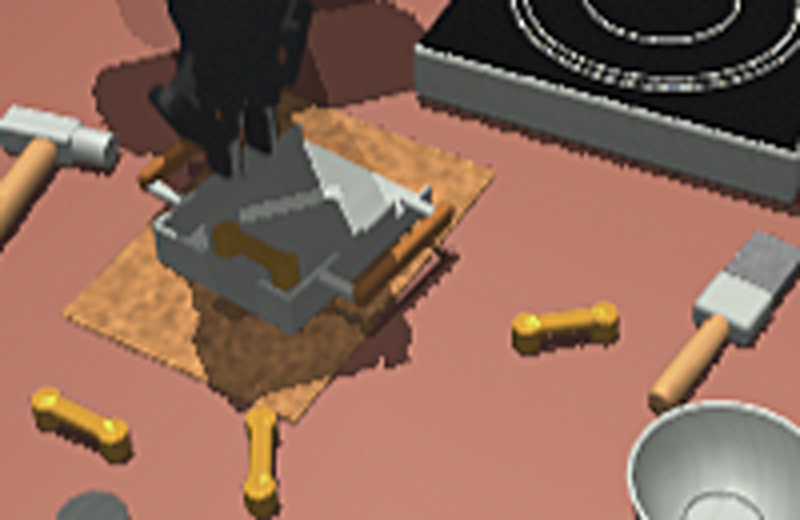

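First pull stands in the tray at the back, as planned. Next is pull (690.7,-202.1).

Request:
{"fn": "apply_moves", "kwargs": {"targets": [[50,[36,8,0],[0,0,8]],[50,[72,16,0],[0,0,16]],[50,[108,24,0],[0,0,24]],[50,[144,31,0],[0,0,32]],[50,[180,39,0],[0,0,40]],[50,[215,46.8,0],[0,0,45.2]],[50,[215,46.8,0],[0,0,45.2]],[50,[215,46.8,-40],[0,0,45.2]],[50,[215,46.8,-70],[0,0,45.2]],[50,[215,46.8,-85],[0,0,45.2]],[50,[215,46.8,-94],[0,0,45.2]],[50,[215,46.8,-94],[0,0,45.2]],[50,[215,46.8,-94],[0,0,45.2]],[6,[215,46.8,-94],[0,0,45.2]],[6,[215,46.8,-94],[0,0,45.2]],[6,[215,46.8,-94],[0,0,45.2]],[6,[215,46.8,-94],[0,0,45.2]],[6,[215,46.8,-94],[0,0,45.2]],[6,[215,46.8,-94],[0,0,45.2]]]}}

```text
time_s: 18.6
eef_pos: [691.1, -202.3, -23.9]
ee_rot: [0.001, -0.328, 0.945, -0.001]
force: [-1.1, -0.5, 5.6]
grip_width: 0.147
grip_force: 50.6
```

Request:
{"fn": "apply_moves", "kwargs": {"targets": [[6,[0,0,40],[0,0,0]],[6,[0,0,90],[0,0,0]],[6,[-35,-2,104],[0,0,-8]],[6,[-70,-5,104],[0,0,-16]],[6,[-105,-7,104],[0,0,-24]],[6,[-140,-9,104],[0,0,-32]],[6,[-175,-12,104],[0,0,-40]],[6,[-211,-14,104],[0,0,-45.2]],[6,[-211,-14,104],[0,0,-45.2]],[6,[-211,-14,60],[0,0,-45.2]],[6,[-211,-14,30],[0,0,-45.2]],[6,[-211,-14,15],[0,0,-45.2]],[6,[-211,-14,9],[0,0,-45.2]],[6,[-211,-14,9],[0,0,-45.2]],[24,[-211,-14,9],[0,0,-45.2]],[24,[-211,-14,9],[0,0,-45.2]],[24,[-211,-14,9],[0,0,-45.2]],[24,[-211,-14,50],[0,0,-45.2]],[24,[-211,-14,94],[0,0,-45.2]]]}}

```text
time_s: 20.5
eef_pos: [479.0, -215.6, 69.7]
ee_rot: [-0.001, 0.06, 0.998, 0.001]
force: [-0.6, -1.5, -0.0]
grip_width: 0.279
grip_force: 0.0
```

Run:
```python
from h import *
st()
p,d,c=load("top")
for o in pulls(p,c): print(*o)
print(pan(d,c,(605,367)))
```

```text
t 20.5 pos [ 479.  -215.6   69.7] j [-0.646  0.454  1.659 -0.     1.031 -2.097] F [-0.6 -1.5 -0. ] gw 23.7 gf 0.0 q [-0.001  0.06   0.998  0.001] yaw 83.1
[557. 236.] [ 524.3 -699.5] [182.  12.] 5.7
[531. 239.] [ 518.1 -633.1] [183.  12.] 5.7
[434. 218.] [ 575.  -389.2] [17. 70.] 122.0
[448. 263.] [ 459.3 -418.6] [18. 68.] 178.7
{'c': array([605.7, 363.7]), 'r': np.float64(92.0), 'n': np.int64(597), 'ang': np.float64(-168.1), 'chord': np.float64(-167.7), 'Dmax': np.float64(226.45262784798464), 'grip': array([454.2, 330.7])}
```

Request:
{"fn": "apply_moves", "kwargs": {"targets": [[50,[14,-25,0],[0,0,-8]],[50,[28,-50,0],[0,0,-16]],[50,[42,-75,0],[0,0,-24]],[50,[56,-100,0],[0,0,-32]],[50,[70,-130,0],[0,0,-40]],[50,[84,-155,0],[0,0,-48]],[50,[95.4,-173.1,0],[0,0,-51.1]],[50,[95.4,-173.1,0],[0,0,-51.1]],[50,[95.4,-173.1,-40],[0,0,-51.1]],[50,[95.4,-173.1,-70],[0,0,-51.1]],[50,[95.4,-173.1,-85],[0,0,-51.1]],[50,[95.4,-173.1,-94],[0,0,-51.1]],[50,[95.4,-173.1,-94],[0,0,-51.1]],[50,[95.4,-173.1,-94],[0,0,-51.1]],[6,[95.4,-173.1,-94],[0,0,-51.1]],[6,[95.4,-173.1,-94],[0,0,-51.1]],[6,[95.4,-173.1,-94],[0,0,-51.1]],[6,[95.4,-173.1,-94],[0,0,-51.1]],[6,[95.4,-173.1,-94],[0,0,-51.1]],[6,[95.4,-173.1,-94],[0,0,-51.1]]]}}

```text
time_s: 22.55
eef_pos: [575.5, -389.5, -24.0]
ee_rot: [0.001, 0.485, 0.875, -0.0]
force: [-1.1, 0.7, 5.5]
grip_width: 0.153
grip_force: 50.5
```

Request:
{"fn": "apply_moves", "kwargs": {"targets": [[6,[0,0,40],[0,0,0]],[6,[0,0,90],[0,0,0]],[6,[-13,29,104],[0,0,8]],[6,[-26,58,104],[0,0,16]],[6,[-39,88,104],[0,0,24]],[6,[-52,118,104],[0,0,32]],[6,[-65,147,104],[0,0,40]],[6,[-80,180,104],[0,0,48]],[6,[-91.5,205.9,104],[0,0,51.1]],[6,[-91.5,205.9,104],[0,0,51.1]],[6,[-91.5,205.9,60],[0,0,51.1]],[6,[-91.5,205.9,30],[0,0,51.1]],[6,[-91.5,205.9,15],[0,0,51.1]],[6,[-91.5,205.9,9],[0,0,51.1]],[6,[-91.5,205.9,9],[0,0,51.1]],[24,[-91.5,205.9,9],[0,0,51.1]],[24,[-91.5,205.9,9],[0,0,51.1]],[24,[-91.5,205.9,9],[0,0,51.1]],[24,[-91.5,205.9,50],[0,0,51.1]],[24,[-91.5,205.9,94],[0,0,51.1]]]}}

```text
time_s: 24.55
eef_pos: [482.9, -182.9, 69.7]
ee_rot: [-0.001, 0.06, 0.998, 0.001]
force: [0.0, -0.1, 0.3]
grip_width: 0.283
grip_force: 0.0
```

Run:
```python
from h import *
st()
p,d,c=load("top")
for o in pulls(p,c): print(*o)
```

```text
t 24.6 pos [ 482.9 -182.9   69.7] j [-0.589  0.437  1.686 -0.     1.021 -2.04 ] F [ 0.  -0.1  0.3] gw 24.1 gf 0.0 q [-0.001  0.06   0.998  0.001] yaw 83.1
[557. 236.] [ 524.3 -699.5] [182.  12.] 5.6
[531. 239.] [ 517.9 -633.1] [182.  12.] 5.7
[448. 263.] [ 459.3 -418.6] [18. 68.] 178.7
```

Request:
{"fn": "apply_moves", "kwargs": {"targets": [[50,[-4,-39,0],[0,0,1]],[50,[-8,-78,0],[0,0,2]],[50,[-12,-118,0],[0,0,3]],[50,[-16,-157,0],[0,0,4]],[50,[-20,-196,0],[0,0,5]],[50,[-24.2,-235.3,0],[0,0,5.7]],[50,[-24.2,-235.3,0],[0,0,5.7]],[50,[-24.2,-235.3,0],[0,0,5.7]],[50,[-24.2,-235.3,-40],[0,0,5.7]],[50,[-24.2,-235.3,-70],[0,0,5.7]],[50,[-24.2,-235.3,-85],[0,0,5.7]],[50,[-24.2,-235.3,-94],[0,0,5.7]],[50,[-24.2,-235.3,-94],[0,0,5.7]],[50,[-24.2,-235.3,-94],[0,0,5.7]],[6,[-24.2,-235.3,-94],[0,0,5.7]],[6,[-24.2,-235.3,-94],[0,0,5.7]],[6,[-24.2,-235.3,-94],[0,0,5.7]],[6,[-24.2,-235.3,-94],[0,0,5.7]],[6,[-24.2,-235.3,-94],[0,0,5.7]],[6,[-24.2,-235.3,-94],[0,0,5.7]]]}}

```text
time_s: 26.6
eef_pos: [459.7, -419.0, -24.0]
ee_rot: [0.001, 0.01, 1.0, -0.001]
force: [-1.2, 1.1, 7.0]
grip_width: 0.149
grip_force: 50.3
```

Request:
{"fn": "apply_moves", "kwargs": {"targets": [[6,[0,0,40],[0,0,0]],[6,[0,0,90],[0,0,0]],[6,[4,38,104],[0,0,-1]],[6,[8,76,104],[0,0,-2]],[6,[12,114,104],[0,0,-3]],[6,[16,152,104],[0,0,-4]],[6,[20,190,104],[0,0,-5]],[6,[24,228,104],[0,0,-5.7]],[6,[28.1,267,104],[0,0,-5.7]],[6,[28.1,267,104],[0,0,-5.7]],[6,[28.1,267,104],[0,0,-5.7]],[6,[28.1,267,60],[0,0,-5.7]],[6,[28.1,267,30],[0,0,-5.7]],[6,[28.1,267,9],[0,0,-5.7]],[6,[28.1,267,9],[0,0,-5.7]],[24,[28.1,267,9],[0,0,-5.7]],[24,[28.1,267,9],[0,0,-5.7]],[24,[28.1,267,9],[0,0,-5.7]],[24,[28.1,267,50],[0,0,-5.7]],[24,[28.1,267,94],[0,0,-5.7]]]}}

```text
time_s: 28.6
eef_pos: [486.7, -151.3, 69.7]
ee_rot: [-0.001, 0.06, 0.998, 0.0]
force: [0.9, -0.9, 0.4]
grip_width: 0.285
grip_force: 0.0
```

Request:
{"fn": "apply_moves", "kwargs": {"targets": [[50,[-60,40,40],[0,0,0]],[50,[-100,80,60],[0,0,0]],[50,[-140,120,80],[0,0,0]],[50,[-140,160,80],[0,0,0]],[50,[-140,160,80],[0,0,0]]]}}

```text
time_s: 29.1
eef_pos: [346.0, 10.0, 150.2]
ee_rot: [0.001, 0.06, 0.998, -0.0]
force: [0.8, -0.6, 0.0]
grip_width: 0.585
grip_force: 0.0
```

Run:
```python
from h import *
st()
p,d,c=load("top")
for o in pulls(p,c,z=26): print(*o)
print(pan(d,c,(605,367)))
cv2.imwrite("pics/t9.png",cv2.resize(p[150:320,70:440],None,fx=2.1,fy=2.1,interpolation=cv2.INTER_CUBIC))
```

```text
t 29.1 pos [346.   10.  150.2] j [-0.314 -0.044  2.047  0.     1.136 -1.765] F [ 0.8 -0.6  0. ] gw 49.7 gf 0.0 q [ 0.001  0.06   0.998 -0.   ] yaw 83.1
[557. 236.] [ 524.  -696.1] [181.  12.] 5.7
[531. 239.] [ 517.7 -630.1] [181.  12.] 5.8
[342. 255.] [ 487.7 -149.9] [17. 69.] 172.2
[365. 258.] [ 478.3 -209.6] [38. 68.] 173.1
[380. 258.] [ 477.8 -247.3] [16. 69.] 172.8
{'c': array([605.9, 363.6]), 'r': np.float64(91.9), 'n': np.int64(599), 'ang': np.float64(-168.2), 'chord': np.float64(-167.8), 'Dmax': np.float64(226.6069680682593), 'grip': array([454.4, 330.7])}
```

View pics/t9.png

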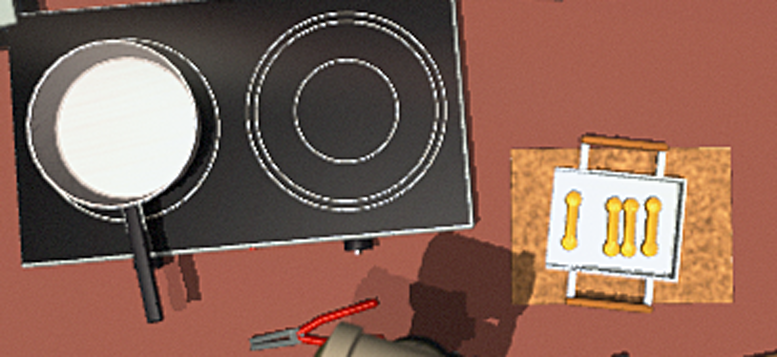

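All four pulls are in the tray and the pan is centred on the rest ring. Before gripping the tray I'll test the pour tilt in free air.

Request:
{"fn": "apply_moves", "kwargs": {"targets": [[50,[0,0,40],[0,0,-8]],[50,[14,30,80],[0,0,-16]],[50,[28,60,100],[0,0,-24]],[50,[42,90,100],[0,0,-32]],[50,[56,120,100],[0,0,-40]],[50,[70,150,100],[0,0,-48]],[50,[84,180,100],[0,0,-56]],[50,[98,210,100],[0,0,-64]],[50,[112,240,100],[0,0,-72]],[50,[130,270,100],[0,0,-80]],[50,[150,290,100],[0,0,-88]],[50,[154,290,100],[0,0,-90]],[50,[154,290,100],[0,0,-90]]]}}

```text
time_s: 30.45
eef_pos: [501.7, 298.6, 248.8]
ee_rot: [0.0, 0.748, 0.664, -0.0]
force: [0.3, -0.2, 0.1]
grip_width: 0.586
grip_force: 0.0
```

Request:
{"fn": "apply_moves", "kwargs": {"targets": [[50,[0,0,0],[-8,1,0]],[50,[0,0,0],[-16,2,0]],[50,[0,0,0],[-24,3,0]],[50,[0,0,0],[-32,4,0]],[50,[0,0,0],[-40,5,0]],[50,[0,0,0],[-48,6,0]],[50,[0,0,0],[-55,6.5,0]],[50,[0,0,0],[-55,6.5,0]],[50,[0,0,0],[-55,6.5,0]],[50,[0,0,0],[-55,6.5,0]]]}}

```text
time_s: 31.45
eef_pos: [501.7, 297.8, 250.8]
ee_rot: [0.308, 0.664, 0.588, -0.345]
force: [-0.4, -0.3, 0.1]
grip_width: 0.591
grip_force: 0.0
```

Run:
```python
from h import *
from scipy.spatial.transform import Rotation as Ro
st()
s=ctrl.sense(); q=s["ee_rot"]; R=Ro.from_quat(np.r_[q[1:],q[0]]).as_matrix(); print(np.round(R,2))
p,d,c=load("scene"); cv2.imwrite("pics/s10.png",p[0:300,200:520])
```

```text
t 31.4 pos [501.7 297.8 250.8] j [ 0.633  0.908  0.705 -0.79   2.134  0.531] F [-0.4 -0.3  0.1] gw 50.2 gf 0.0 q [ 0.308  0.664  0.588 -0.345] yaw -7.0
[[ 0.07  0.99 -0.1 ]
 [ 0.57 -0.12 -0.81]
 [-0.82  0.   -0.57]]
```

View pics/s10.png

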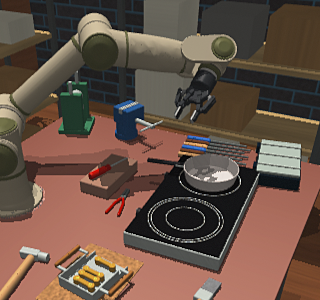

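Run:
```python
from h import *
c=camera_info("scene"); E=np.linalg.inv(c["extrinsics"]); f=240/np.tan(np.radians(c["vfov"])/2)
for w in([506,329,273],[503,305,286],[502,298,251],[502,298,281]):
    q=E@np.r_[w,1]; print(w, c["cx"]+f*q[0]/q[2], c["cy"]+f*q[1]/q[2])
p,d,_=load("scene"); W=world(d,c); b=(p.max(-1)<70)
print([ (v,u,np.round(W[v,u]).tolist()) for v in range(100,128,3) for u in range(370,404,3) if b[v,u] and W[v,u,0]>450 and W[v,u,2]>150])
```

```text
[506, 329, 273] 383.55859046205165 118.45222686370394
[503, 305, 286] 379.9609707832054 117.24621622429225
[502, 298, 251] 378.1432862887843 128.22182191098804
[502, 298, 281] 378.69033695864056 119.483601730276
[(100, 376, [459.0, 370.0, 312.0]), (100, 379, [460.0, 392.0, 304.0]), (100, 382, [481.0, 366.0, 317.0]), (100, 385, [488.0, 375.0, 315.0]), (100, 388, [494.0, 387.0, 312.0]), (100, 391, [507.0, 381.0, 316.0]), (100, 394, [519.0, 376.0, 320.0]), (100, 400, [538.0, 379.0, 323.0]), (100, 403, [543.0, 394.0, 318.0]), (103, 376, [462.0, 363.0, 304.0]), (103, 379, [474.0, 359.0, 308.0]), (103, 382, [482.0, 367.0, 307.0]), (103, 385, [487.0, 379.0, 303.0]), (103, 388, [492.0, 395.0, 298.0]), (103, 394, [515.0, 388.0, 305.0]), (103, 397, [532.0, 371.0, 315.0]), (103, 400, [541.0, 373.0, 316.0]), (106, 382, [484.0, 363.0, 298.0]), (106, 385, [487.0, 381.0, 292.0]), (106, 400, [540.0, 380.0, 303.0]), (109, 397, [541.0, 350.0, 304.0]), (109, 403, [560.0, 355.0, 306.0]), (112, 379, [480.0, 350.0, 282.0]), (112, 397, [543.0, 347.0, 296.0]), (112, 400, [549.0, 359.0, 292.0]), (112, 403, [561.0, 355.0, 296.0]), (115, 376, [480.0, 327.0, 280.0]), (115, 379, [482.0, 347.0, 273.0]), (115, 394, [538.0, 337.0, 288.0]), (115, 397, [546.0, 342.0, 288.0]), (118, 376, [479.0, 330.0, 269.0]), (118, 394, [542.0, 327.0, 283.0]), (121, 394, [542.0, 329.0, 272.0])]
```

The tilt is reachable (j4 = -0.79). The true tips sit 30 mm behind the reported TCP along the tool axis. Untilting and going to tray handle A.

Request:
{"fn": "apply_moves", "kwargs": {"targets": [[30,[0,0,0],[8,-1,0]],[30,[0,-10,0],[16,-2,0]],[30,[-5,-40,0],[24,-3,0]],[30,[-10,-80,0],[32,-4,0]],[30,[-20,-120,0],[40,-5,0]],[30,[-30,-160,0],[48,-5.8,0]],[30,[-40,-200,0],[55,-6.5,0]],[30,[-50,-240,0],[55,-6.5,0]],[30,[-60,-280,0],[55,-6.5,0]],[30,[-70,-320,0],[55,-6.5,0]],[30,[-80,-360,0],[55,-6.5,0]],[30,[-90,-400,-30],[55,-6.5,0]],[30,[-100,-440,-70],[55,-6.5,0]],[30,[-115.7,-480,-110],[55,-6.5,0]],[30,[-115.7,-491.1,-150],[55,-6.5,0]],[30,[-115.7,-491.1,-160],[55,-6.5,0]],[30,[-115.7,-491.1,-160],[55,-6.5,0]],[30,[-115.7,-491.1,-160],[55,-6.5,0]]]}}

```text
time_s: 33.35
eef_pos: [386.2, -193.0, 90.4]
ee_rot: [0.001, 0.748, 0.663, 0.0]
force: [0.8, -0.2, 1.2]
grip_width: 0.354
grip_force: 0.0
```

Run:
```python
from h import *
st()
p,d,c=load("top"); cv2.imwrite("pics/t11.png",p)
for o in pulls(p,c,z=26): print(*o)
p,d,c=load("scene"); cv2.imwrite("pics/s11.png",cv2.resize(p[200:340,210:370],None,fx=4,fy=4,interpolation=cv2.INTER_CUBIC))
```

```text
t 33.4 pos [ 386.2 -193.    90.4] j [-0.736  0.238  1.911  0.     0.99  -0.616] F [ 0.8 -0.2  1.2] gw 30.1 gf 0.0 q [0.001 0.748 0.663 0.   ] yaw -6.9
[557. 236.] [ 524.  -696.1] [181.  12.] 5.7
[531. 239.] [ 517.7 -630.1] [181.  12.] 5.8
[342. 255.] [ 487.6 -150.6] [17. 69.] 172.9
[362. 257.] [ 477.8 -202. ] [15. 65.] 176.8
[370. 256.] [ 481.1 -221.2] [15. 59.] 173.8
[380. 258.] [ 478.1 -246.2] [18. 68.] 174.1
```

View pics/s11.png

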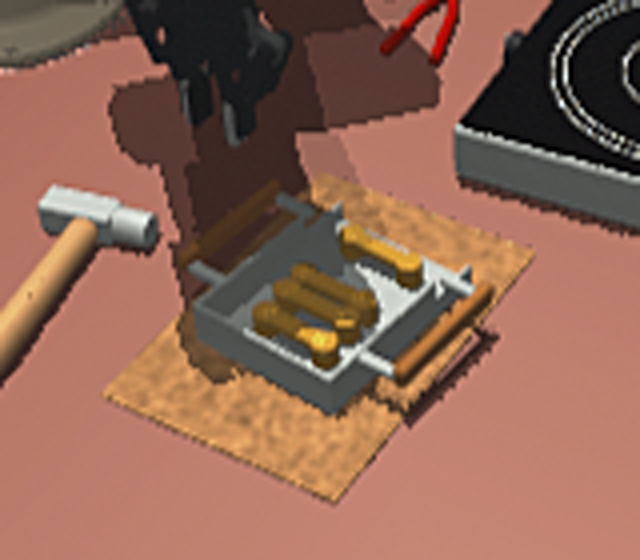

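All pulls lie in the tray and the gripper is lined up over handle A. Descending and gripping.

Request:
{"fn": "apply_moves", "kwargs": {"targets": [[30,[0,0,-40],[0,0,0]],[30,[0,0,-70],[0,0,0]],[30,[0,0,-85],[0,0,0]],[30,[0,0,-93],[0,0,0]],[30,[0,0,-98],[0,0,0]],[30,[0,0,-98],[0,0,0]],[30,[0,0,-98],[0,0,0]],[2,[0,0,-98],[0,0,0]],[2,[0,0,-98],[0,0,0]],[2,[0,0,-98],[0,0,0]],[2,[0,0,-98],[0,0,0]],[2,[0,0,-98],[0,0,0]],[2,[0,0,-98],[0,0,0]],[2,[0,0,-98],[0,0,0]]], "squeeze": 110}}

```text
time_s: 34.85
eef_pos: [386.0, -192.9, -8.1]
ee_rot: [0.0, 0.748, 0.663, 0.0]
force: [-2.2, 1.1, 8.3]
grip_width: 0.09
grip_force: 107.8
```

Gripped (7.7 mm of a nominal 10). Test lift.

Request:
{"fn": "apply_moves", "kwargs": {"targets": [[2,[0,0,3],[0,0,0]],[2,[0,0,8],[0,0,0]],[2,[0,0,15],[0,0,0]],[2,[0,0,24],[0,0,0]],[2,[0,0,35],[0,0,0]],[2,[0,0,50],[0,0,0]],[2,[0,0,60],[0,0,0]],[2,[0,0,60],[0,0,0]],[2,[0,0,60],[0,0,0]]]}}

```text
time_s: 35.75
eef_pos: [385.6, -192.5, 50.9]
ee_rot: [-0.0, 0.748, 0.664, -0.0]
force: [-0.3, -0.8, -6.8]
grip_width: 0.089
grip_force: 107.5
```

Run:
```python
from h import *
st(); print(ctrl.sense()["wrist_torque"])
p,d,c=load("scene"); cv2.imwrite("pics/s12.png",cv2.resize(p[180:330,210:370],None,fx=4,fy=4,interpolation=cv2.INTER_CUBIC))
p,d,c=load("top"); W=world(d,c)
for o in pulls(p,c,z=86): print(*o)
for u,v in((350,240),(352,280),(385,245),(335,265)): print(np.round(W[v,u]))
```

```text
t 35.8 pos [ 385.6 -192.5   50.9] j [-0.736  0.305  1.95  -0.     0.887 -0.617] F [-0.3 -0.8 -6.8] gw 7.5 gf 107.5 q [-0.     0.748  0.664 -0.   ] yaw -6.9
[0.10551986 0.51872127 0.02187561]
[557. 236.] [ 521.  -663.2] [172.  11.] 5.7
[531. 239.] [ 515.1 -600.6] [172.  11.] 5.7
[343. 255.] [ 485.5 -150.3] [17. 67.] 172.6
[368. 255.] [ 480.7 -208.8] [36. 62.] 177.3
[383. 257.] [ 476.4 -245.4] [17. 67.] 174.1
[ 522. -170.   64.]
[ 437. -146.  360.]
[ 507. -252.   80.]
[ 462. -132.   69.]
```

View pics/s12.png

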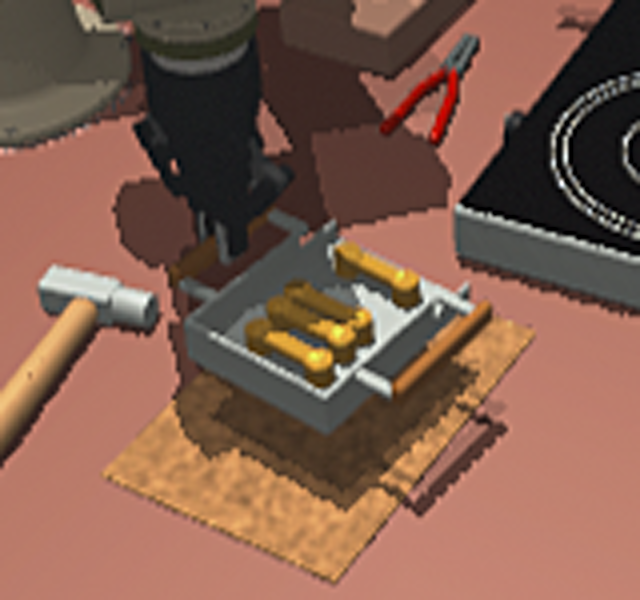

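Tray lifts level, all four pulls inside. Carrying it to the pan at moderate speed. (That was my last picture; from here I check numerically.)

Request:
{"fn": "apply_moves", "kwargs": {"targets": [[2,[0,0,15],[0,0,0]],[2,[0,0,40],[0,0,0]],[2,[0,4,70],[0,0,0]],[2,[2,12,95],[0,0,0]],[2,[6,26,108],[0,0,0]],[2,[12,48,112],[0,0,0]],[2,[19,76,112],[0,0,0]],[2,[27,108,112],[0,0,0]],[2,[35,142,112],[0,0,0]],[2,[44,177,112],[0,0,0]],[2,[53,213,112],[0,0,0]],[2,[62,249,112],[0,0,0]],[2,[71,285,112],[0,0,0]],[2,[80,321,112],[0,0,0]],[2,[88,355,112],[0,0,0]],[2,[95,385,112],[0,0,0]],[2,[101,410,112],[0,0,0]],[2,[106,429,112],[0,0,0]],[2,[109,441,108],[0,0,0]],[2,[110.2,446.1,100],[0,0,0]]], "squeeze": 120}}

```text
time_s: 37.85
eef_pos: [495.9, 254.2, 150.1]
ee_rot: [-0.0, 0.748, 0.664, -0.0]
force: [-0.4, -0.9, -5.8]
grip_width: 0.084
grip_force: 119.9
```

Request:
{"fn": "apply_moves", "kwargs": {"targets": [[2,[0,0,-10],[0,0,0]],[2,[0,0,-20],[0,0,0]],[2,[0,0,-26],[0,0,0]],[2,[0,0,-26],[0,0,0]]]}}

```text
time_s: 38.25
eef_pos: [495.4, 252.8, 123.9]
ee_rot: [-0.0, 0.748, 0.663, -0.001]
force: [-0.2, -0.8, -5.2]
grip_width: 0.083
grip_force: 120.0
```

```bash
cat >> h.py <<'E'
def yel(near=(570,300),R=220):
    # yellow pixels' world coords from both cameras (depth)
    for n in("top","scene"):
        p,d,c=load(n); W=world(d,c); m=cv2.inRange(cv2.cvtColor(p,cv2.COLOR_BGR2HSV),(18,150,60),(32,255,255))>0
        m&=(np.hypot(W[...,0]-near[0],W[...,1]-near[1])<R)&(d>0)&(W[...,2]>-5)
        k,l,s,ce=cv2.connectedComponentsWithStats(m.astype(np.uint8))
        print(n,[(np.round(ce[i]).astype(int).tolist(),int(s[i,4]),np.round(np.median(W[l==i],0)).astype(int).tolist()) for i in range(1,k) if s[i,4]>4])
E
python3 - <<'E'
from h import *
st(); print(ctrl.sense()["wrist_torque"])
yel()
p,d,c=load("top"); print(pan(d,c,(605,367)))
E
```

```text
t 38.2 pos [495.4 252.8 123.9] j [ 0.261  0.449  1.506 -0.     1.189  0.382] F [-0.2 -0.8 -5.2] gw 7.0 gf 120.0 q [-0.     0.748  0.663 -0.001] yaw -6.9
[0.03991193 0.56396414 0.01115474]
top [([146, 206], 156, [604, 291, 155]), ([172, 213], 391, [586, 234, 155]), ([188, 213], 190, [583, 198, 156])]
scene [([402, 164], 100, [599, 287, 154]), ([392, 172], 216, [590, 218, 156])]
{'c': array([606.2, 364.1]), 'r': np.float64(91.3), 'n': np.int64(350)}
```

Request:
{"fn": "apply_moves", "kwargs": {"targets": [[2,[0,0,2],[-5,0.6,0]],[2,[-0.1,-1,4],[-9.9,1.2,0]],[2,[0,0,6],[-14.9,1.8,0]],[2,[0,0,7.5],[-19.9,2.4,0]],[2,[0.2,1.5,12],[-24.8,3,0]],[2,[0.4,3.5,16],[-29.8,3.6,0]],[2,[0.7,6,20],[-34.8,4.2,0]],[2,[1.1,9.2,25],[-39.7,4.8,0]],[2,[1.5,12,30],[-44,5.3,0]],[2,[1.8,15.3,34.6],[-47.7,5.8,0]],[2,[2.2,18.5,38],[-51,6.2,0]],[2,[2.6,21.7,42],[-54.6,6.6,0]],[2,[2.6,21.7,42],[-54.6,6.6,0]],[2,[2.6,21.7,42],[-54.6,6.6,0]],[2,[2.6,21.7,42],[-54.6,6.6,0]],[2,[2.6,21.7,42],[-54.6,6.6,0]],[2,[2.6,21.7,42],[-54.6,6.6,0]],[2,[2.6,21.7,42],[-54.6,6.6,0]]]}}

```text
time_s: 40.2
eef_pos: [498.6, 275.0, 167.2]
ee_rot: [0.306, 0.664, 0.588, -0.345]
force: [-0.6, -0.1, -3.2]
grip_width: 0.088
grip_force: 120.7
```

Run:
```python
from h import *
st(); print(ctrl.sense()["wrist_torque"])
yel()
p,d,c=load("top"); print(pan(d,c,(605,367)))
```

```text
t 40.2 pos [498.6 275.  167.2] j [ 0.608  0.915  0.907 -0.723  1.966  0.671] F [-0.6 -0.1 -3.2] gw 7.5 gf 120.7 q [ 0.306  0.664  0.588 -0.345] yaw -6.9
[0.81148362 0.14506412 0.01653051]
top [([124, 210], 624, [605, 371, 79])]
scene [([409, 176], 105, [603, 342, 77])]
{'c': array([605.6, 363.8]), 'r': np.float64(92.1), 'n': np.int64(379), 'ang': np.float64(-168.6), 'chord': np.float64(-167.7), 'Dmax': np.float64(226.32677235422773), 'grip': array([454.2, 330.4])}
```

All four pulls are in the pan (tops at z 79, 624 px of yellow), and the pan hasn't moved. Raise, level and carry the tray back.

Request:
{"fn": "apply_moves", "kwargs": {"targets": [[2,[0,-5,20],[0,0,0]],[2,[0,-15,50],[0,0,0]],[2,[-2,-30,70],[8,-1,0]],[2,[-6,-50,70],[16,-1.9,0]],[2,[-12,-75,70],[24,-2.9,0]],[2,[-18,-105,70],[32,-3.9,0]],[2,[-25,-135,60],[40,-4.8,0]],[2,[-33,-168,40],[48,-5.8,0]],[2,[-42,-203,20],[54.6,-6.6,0]],[2,[-52,-243,0],[54.6,-6.6,0]],[2,[-62,-283,0],[54.6,-6.6,0]],[2,[-72,-323,0],[54.6,-6.6,0]],[2,[-82,-363,0],[54.6,-6.6,0]],[2,[-92,-403,0],[54.6,-6.6,0]],[2,[-102,-438,-10],[54.6,-6.6,0]],[2,[-110,-460,-30],[54.6,-6.6,0]],[2,[-112.8,-467.8,-60],[54.6,-6.6,0]],[2,[-112.8,-467.8,-90],[54.6,-6.6,0]],[2,[-112.8,-467.8,-115],[54.6,-6.6,0]],[2,[-112.8,-467.8,-115],[54.6,-6.6,0]]]}}

```text
time_s: 42.35
eef_pos: [384.1, -192.0, 50.9]
ee_rot: [-0.002, 0.748, 0.664, -0.001]
force: [0.1, 0.5, -1.9]
grip_width: 0.088
grip_force: 120.4
```

Run:
```python
from h import *
st()
p,d,c=load("top"); W=world(d,c)
for u,v in((345,245),(352,265),(370,245),(385,245),(335,265)): print(np.round(W[v,u]),p[v,u])
yel((480,-200)); print(pan(d,c,(605,367)))
```

```text
t 42.4 pos [ 384.1 -192.    50.9] j [-0.737  0.304  1.951 -0.002  0.891 -0.617] F [ 0.1  0.5 -1.9] gw 7.5 gf 120.4 q [-0.002  0.748  0.664 -0.001] yaw -6.8
[ 510. -157.   69.] [250 250 248]
[ 461. -173.   66.] [159 165 161]
[ 509. -219.   61.] [249 250 247]
[ 469.  -77. 1153.] [249 250 247]
[ 462. -132.   64.] [231 236 235]
top []
scene []
{'c': array([605.5, 363.7]), 'r': np.float64(92.1), 'n': np.int64(579), 'ang': np.float64(-168.2), 'chord': np.float64(-167.7), 'Dmax': np.float64(226.28775622402935), 'grip': array([454.1, 330.6])}
```

Request:
{"fn": "apply_moves", "kwargs": {"targets": [[2,[0,0,-20],[0,0,0]],[2,[0,0,-40],[0,0,0]],[2,[0,0,-52],[0,0,0]],[2,[0,0,-57],[0,0,0]],[2,[0,0,-60],[0,0,0]],[2,[0,0,-60],[0,0,0]],[30,[0,0,-60],[0,0,0]],[30,[0,0,-60],[0,0,0]],[30,[0,0,-60],[0,0,0]],[30,[0,0,-60],[0,0,0]],[30,[0,0,-30],[0,0,0]],[30,[0,0,10],[0,0,0]],[30,[0,0,50],[0,0,0]],[30,[0,0,90],[0,0,0]],[30,[-20,60,100],[0,0,8]],[30,[-20,100,100],[0,0,16]]]}}

```text
time_s: 44.1
eef_pos: [365.7, -95.7, 153.1]
ee_rot: [0.001, 0.648, 0.762, 0.0]
force: [1.6, 0.4, -0.0]
grip_width: 0.355
grip_force: 0.0
```

Run:
```python
from h import *
st()
p,d,c=load("top"); W=world(d,c)
m=(W[...,2]>-10)&(W[...,2]<60)&(p.min(-1)>215)&(np.hypot(W[...,0]-480,W[...,1]+205)<110)
q=W[m]; print(len(q)); f=q[q[:,2]<14]; 
A=np.c_[f[:,:2],np.ones(len(f))]; s=np.linalg.lstsq(A,f[:,2],rcond=None)[0]; print("slope deg",np.degrees(s[:2]),"z mean",f[:,2].mean(), "floor centre",cv2.minAreaRect(f[:,:2].astype(np.float32)))
a=cv2.cvtColor(cv2.imread("pics/top0.png"),cv2.COLOR_BGR2GRAY).astype(int); b=cv2.cvtColor(p,cv2.COLOR_BGR2GRAY).astype(int)
print("diff in tray region",(abs(a-b)[210:300,312:420]>60).sum())
yel((605,364),150); print(pan(d,c,(605,367)))
```

```text
t 44.1 pos [365.7 -95.7 153.1] j [-0.569  0.029  1.966  0.     1.143 -0.731] F [ 1.6  0.4 -0. ] gw 30.2 gf 0.0 q [0.001 0.648 0.762 0.   ] yaw 9.3
2179
slope deg [0.1596379  0.03097947] z mean 5.645884399936812 floor centre ((480.48223876953125, -202.4947509765625), (152.24472045898438, 119.17317962646484), 83.04190826416016)
diff in tray region 1671
top [([124, 209], 608, [605, 371, 79])]
scene [([411, 172], 250, [604, 373, 79])]
{'c': array([605.8, 363.7]), 'r': np.float64(92.0), 'n': np.int64(606), 'ang': np.float64(-168.1), 'chord': np.float64(-167.8), 'Dmax': np.float64(226.55273990314285), 'grip': array([454.3, 330.8])}
```

Tray is flat on the mat (floor z 5.6, centre (480,-202)). Now the pan handle.

Request:
{"fn": "apply_moves", "kwargs": {"targets": [[50,[8,36,20],[0,0,8]],[50,[16,72,30],[0,0,16]],[50,[24,108,30],[0,0,24]],[50,[32,144,30],[0,0,32]],[50,[40,180,30],[0,0,40]],[50,[48,216,30],[0,0,48]],[50,[56,252,30],[0,0,56]],[50,[64,288,30],[0,0,64]],[50,[72,330,30],[0,0,72]],[50,[80,380,30],[0,0,80]],[50,[88.1,424.2,30],[0,0,88]],[50,[88.1,424.2,10],[0,0,91.9]],[50,[88.1,424.2,0],[0,0,91.9]],[50,[88.1,424.2,0],[0,0,91.9]],[50,[88.1,424.2,0],[0,0,91.9]]]}}

```text
time_s: 45.75
eef_pos: [454.7, 327.3, 152.3]
ee_rot: [0.0, -0.095, 0.996, 0.0]
force: [0.5, -0.4, -0.0]
grip_width: 0.588
grip_force: 0.0
```

Request:
{"fn": "apply_moves", "kwargs": {"targets": [[50,[0,0,-40],[0,0,0]],[50,[0,0,-70],[0,0,0]],[50,[0,0,-85],[0,0,0]],[50,[0,0,-94],[0,0,0]],[50,[0,0,-94],[0,0,0]],[50,[0,0,-94],[0,0,0]],[12,[0,0,-94],[0,0,0]],[12,[0,0,-94],[0,0,0]],[12,[0,0,-94],[0,0,0]],[12,[0,0,-94],[0,0,0]],[12,[0,0,-94],[0,0,0]],[12,[0,0,-94],[0,0,0]]], "squeeze": 60}}

```text
time_s: 46.95
eef_pos: [454.5, 328.9, 58.9]
ee_rot: [0.001, -0.096, 0.995, 0.001]
force: [-0.4, 1.8, 6.0]
grip_width: 0.192
grip_force: 58.2
```

Run:
```python
from h import *
st()
p,d,c=load("top"); print(pan(d,c,(605,367))); yel((605,364),150)
```

```text
t 47.0 pos [454.5 328.9  58.9] j [ 4.170e-01  5.340e-01  1.560e+00  1.000e-03  1.045e+00 -1.347e+00] F [-0.4  1.8  6. ] gw 16.3 gf 58.2 q [ 0.001 -0.096  0.995  0.001] yaw 101.1
{'c': array([606.2, 362.3]), 'r': np.float64(91.9), 'n': np.int64(541), 'ang': np.float64(-168.0), 'chord': np.float64(-166.9), 'Dmax': np.float64(226.58078719453297), 'grip': array([455.4, 326.7])}
top [([124, 209], 616, [606, 370, 80])]
scene [([411, 172], 246, [606, 373, 79])]
```

Request:
{"fn": "apply_moves", "kwargs": {"targets": [[12,[0,-4,0],[0,0,0]],[12,[1,-12,0],[0,0,0]],[12,[2,-24,0],[0,0,0]],[12,[3,-40,0],[0,0,0]],[12,[4,-57,0],[0,0,0]],[12,[5,-74,0],[0,0,0]],[12,[6,-91,0],[0,0,0]],[12,[7,-108,0],[0,0,0]],[12,[8,-125,0],[0,0,0]],[12,[9,-142,0],[0,0,0]],[12,[10,-159,0],[0,0,0]],[12,[11,-176,0],[0,0,0]],[12,[12,-193,0],[0,0,0]],[12,[13,-210,0],[0,0,0]],[12,[14,-226,0],[0,0,0]],[12,[15,-239,0],[0,0,0]],[12,[15.5,-248,0],[0,0,0]],[12,[15.5,-252.5,0],[0,0,0]],[12,[15.5,-252.5,0],[0,0,0]],[12,[15.5,-252.5,0],[0,0,0]]]}}

```text
time_s: 49.1
eef_pos: [470.3, 75.7, 58.8]
ee_rot: [0.001, -0.096, 0.995, -0.0]
force: [-0.9, 1.7, 6.4]
grip_width: 0.197
grip_force: 58.3
```

Run:
```python
from h import *
st()
p,d,c=load("top"); print(pan(d,c,(621,111))); yel((621,111),150)
```

```text
t 49.1 pos [470.3  75.7  58.8] j [-0.087  0.375  1.817  0.     0.947 -1.851] F [-0.9  1.7  6.4] gw 16.7 gf 58.3 q [ 0.001 -0.096  0.995 -0.   ] yaw 101.1
{'c': array([621.8, 109.3]), 'r': np.float64(92.0), 'n': np.int64(552)}
top [([241, 198], 129, [626, 92, 79]), ([220, 202], 167, [614, 137, 99]), ([232, 192], 37, [643, 113, 80]), ([232, 208], 101, [606, 114, 72])]
scene [([387, 211], 343, [622, 115, 79])]
```

Request:
{"fn": "apply_moves", "kwargs": {"targets": [[50,[0,0,0],[0,0,0]],[50,[0,0,0],[0,0,0]],[50,[0,0,0],[0,0,0]],[50,[0,0,0],[0,0,0]],[50,[0,0,40],[0,0,0]],[50,[0,0,80],[0,0,0]],[50,[0,0,120],[0,0,0]],[50,[-50,0,140],[0,0,0]],[50,[-100,0,140],[0,0,0]],[50,[-100,0,140],[0,0,0]],[50,[-100,0,140],[0,0,0]]]}}

```text
time_s: 50.35
eef_pos: [369.2, 75.7, 198.3]
ee_rot: [0.001, -0.096, 0.995, -0.0]
force: [-0.2, 0.1, -0.5]
grip_width: 0.586
grip_force: 0.0
```

Run:
```python
from h import *
st()
p,d,c=load("top"); print(pan(d,c,(621,111))); yel((621,111),150)
for o in pulls(p,c): print(*o)
W=world(d,c); m=(W[...,2]>-10)&(W[...,2]<14)&(p.min(-1)>215)&(np.hypot(W[...,0]-480,W[...,1]+205)<110)
print("tray",cv2.minAreaRect(W[m][:,:2].astype(np.float32)),W[m][:,2].mean())
```

```text
t 50.4 pos [369.2  75.7 198.3] j [-0.111 -0.024  1.893 -0.     1.271 -1.875] F [-0.2  0.1 -0.5] gw 49.8 gf 0.0 q [ 0.001 -0.096  0.995 -0.   ] yaw 101.0
{'c': array([622.2, 109.6]), 'r': np.float64(91.9), 'n': np.int64(559), 'ang': np.float64(-167.8), 'chord': np.float64(-167.3), 'Dmax': np.float64(226.55481447649308), 'grip': array([471.1,  75.3])}
top [([241, 198], 128, [626, 92, 78]), ([220, 203], 151, [612, 138, 98]), ([232, 192], 37, [643, 113, 79]), ([232, 208], 99, [605, 114, 72])]
scene [([387, 211], 341, [622, 118, 79])]
[241. 198.] [639.4 100.7] [15. 72.] 178.9
[220. 203.] [627.7 152.8] [18. 77.] 179.4
[232. 207.] [615.5 123.8] [15. 54.] 177.1
[557. 236.] [ 524.3 -699.5] [182.  12.] 5.7
[531. 239.] [ 517.9 -633.1] [182.  12.] 5.8
tray ((480.54510498046875, -202.03358459472656), (152.15969848632812, 118.95862579345703), 83.03355407714844) 5.566655333796084
```

```bash
python3 -c "
from rig import ctrl
print(ctrl.finish_job())"
```

```text
the job is handed in; nothing more can be done
None
```

The job is handed in at about 50 s: by my last camera measurements the pan is within 2 mm of the heating ring's centre with all four brass pulls in it (one rests on another, so the fourth is inferred from none showing outside the pan), and the empty tray lies flat on its mat; no verdict came back, I viewed 15 pictures against the limit of 14, I checked the pour onward only by numbers, and I did not re-measure the bystanders.

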